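# Sieve loose cloves from the garlic bulbs

## Robot

A 6-joint arm with a two-finger parallel gripper is mounted at the origin on a cart in front of the work surface, level with it; the furniture and walls round the work are solid. World frame = base frame: x ahead of the robot, y to its left, z up, the work surface at z = 0. Lengths are in m, angles in rad, forces in N, time in s.
With the tool pointing down it reaches from about 0.35 to 0.775 m from the base axis. Payload 5.5 kg.
Tool frame: the origin (TCP) lies midway between the tips of the shut fingers; the grasp point (between the pads) lies 19 mm behind it; z points along the fingers, y is the line along which they close (so a half turn about z gives the same grasp; the last joint's range is limited). The gripper opens to 85 mm and grips with 20 to 120 N. Pads are 22 mm wide; open, the fingers measure 114 mm over their backs; the gripper's body (76 mm by 85 mm) begins 54 mm behind the grasp point. The pads swing forward as they close: fully open they stand 13 mm farther back than shut.
Start: joints at [1.029, 0.313, 0.046, 1.304, 0, 1.431], TCP at [0.225, 0.529, 0.2] pointing down, gripper open.
Joint ranges: [-2.76, 2.76], [-0.86, 1.69], [-1.03, 1.26], [-2.2, 2.34], [-1.47, 1.5], [-3.14, 3.14]. Speed limits (rad/s): [2.57, 2.57, 3.14, 3.14, 3.14, 3.14].

## Interface

Orientations are given as a unit quaternion [w, x, y, z].
In Python, from workcell import env gives the robot as it stands. The module is installed in compiled form; this text tells all that it offers.
- The arm moves only by the tool carry_out, never from a script. Its argument "series" is a list of rows, each an object with "delta_rot": the turn, a rotation vector about the world's x, y, z normalised to -1 to 1, where 1 is 0.1 rad, a list of three; "travel": the shift along the world's x, y, z normalised to -1 to 1, where 1 is 0.025 m, a list of three; "fingers": the closure, from -1 (fully open) to 1 (shut). In form: [{"delta_rot": [ax, ay, az], "travel": [tx, ty, tz], "fingers": fingers}, ...]. A call has 1 to 5 rows; each row shifts and turns the commanded pose from where the row before left it; what a row does not reach is not made up. A row lasts 1/8 s, in which the tool goes at most 62.5 mm and 10.7 degrees, less where a joint would pass 70% of its speed; a pose out of reach is approached as far as the arm can. A call with a number of a shift or a turn outside -1 to 1 is refused whole. A call with a gripper value outside its range is refused whole. The fingers move at their own pace and stop on an object; "squeeze" is the grip in N (left out, the last holds). Time passes only in rows, so rows that do not move let the fingers close. It gives the time, the measured TCP pose, the force, the opening and the grip force at its end, in the units of the state.
- env.get_state(): the state, without advancing time (a new reading comes with each control period).
- env.read_camera(name): name is "scene" or "top"; returns a dict with "color" (400x640x3 uint8, red, green, blue), "fx", "fy", "cx", "cy" (pixels), "D" ([k1, k2, p1, p2, k3] as OpenCV has them; the pictures are not rectified), "world_from_camera" (4x4, takes a point from camera to world coordinates). Camera axes: x right, y up, looking along -z (the intrinsics and any distortion apply to the point x, -y, -z); pixel columns grow to the right and rows downward; lengths in m; the calibration is good to about 2 mm. A picture is of the moment at which its call begins. There is no depth.
- env.hand_in(): hands the job in; it is judged then, once.
The state is a dict: "clock": time; "joint_pos": joint angles; "qvel": joint speeds; "tau": joint torques, N m; "tcp_pos": TCP position; "orientation": TCP orientation; "wrist_force": force on the tool from outside, world axes, zero at the start; "ft_torque": the same for the moment, N m; "finger_gap": finger opening in m; "grip_force": force on a finger pad.
Only numpy, scipy, OpenCV 4.12 (cv2) and the standard library are available. Lean on these libraries where they do the work, as an engineer would, in place of code of your own. Each camera call takes 0.05 s, during which the arm holds its last target. There are 200 camera calls.

## Task

Pick up the steel sieve by its handle, carry it level and smoothly to the aluminium tin on the hob, and shake it side to side just above the tin until all four loose cloves have dropped into the tin while both whole garlic bulbs stay in the sieve. Then tip the two bulbs over the sieve's lip into the wicker basket, without taking hold of any garlic, and stand the empty sieve upright on the worktop again, away from the tin. Leave the lemon and the lidded glass jar behind it where they are.

Things in the scene. Friction and masses are not known exactly. Their poses are not given: they have to be found in the camera images.
- sieve: scoop-shaped steel sieve with a bail handle, loose, 0.25 kg, 182 mm long (x), 92 mm wide (y), 121 mm high. Origin under the handle, level with its four feet; z up. Inside it is 80 mm wide; side walls and the closed rear wall (x = +70 mm) reach 53 mm above the feet; at the front (-x) it is open over a ramp. Held level it keeps the bulbs; tipped lip down 45 to 50 degrees they roll out
- sieve_floor (a point): middle of the sieve's floor, 12 mm above the feet. Here the floor is a solid plate (x -22 to 22 mm); before and behind it (|x| 22 to 64 mm) are slot openings, two side by side, each 42 mm long (x) by 37 mm wide (y), that pass a clove but no bulb. Shaking along the sieve's own x in sharp strokes of about 40 mm slides the cloves off the plate into them
- handle (a point): middle of the sieve's black grip bar, 112 mm above the feet, straight over the sieve's origin. The bar runs along the sieve's y, is 80 mm long between its uprights, 14 mm thick (x, the way to grip it) and 18 mm high (z)
- lip (a point): middle of the edge of the sieve's pouring lip, 110 mm in front (-x) of the sieve's origin and 27 mm above the feet; the ramp behind it rises at 19 degrees from the floor's front end at x = -70 mm
- garlic_1: whole garlic bulb, about 60 mm across and 59 mm high, 42 g; origin under its root as it starts. It starts in the front part of the sieve
- garlic_1_mid (a point): middle of that bulb
- garlic_2: whole garlic bulb, about 59 mm across and 58 mm high, 39 g; origin under its root as it starts. It starts in the rear part of the sieve
- garlic_2_mid (a point): middle of that bulb
- clove_0: loose garlic clove, off-white with pointed ends, about 26 mm long and 15 mm thick, 10 g; origin at its middle, x along its length. All four cloves are alike; they start lying on the solid middle plate of the sieve and slide on it (friction about 0.35)
- clove_1: loose garlic clove, off-white with pointed ends, about 26 mm long and 15 mm thick, 10 g; origin at its middle, x along its length. All four cloves are alike; they start lying on the solid middle plate of the sieve and slide on it (friction about 0.35)
- clove_2: loose garlic clove, off-white with pointed ends, about 26 mm long and 15 mm thick, 10 g; origin at its middle, x along its length. All four cloves are alike; they start lying on the solid middle plate of the sieve and slide on it (friction about 0.35)
- clove_3: loose garlic clove, off-white with pointed ends, about 26 mm long and 15 mm thick, 10 g; origin at its middle, x along its length. All four cloves are alike; they start lying on the solid middle plate of the sieve and slide on it (friction about 0.35)
- tin: open aluminium tin standing firm on the black hob (whose glass is 8 mm above the worktop): 200 mm (x) by 160 mm (y), 35 mm high plus a 3 mm rim roll, walls and floor 3 mm; origin under its middle, z up. Hood and wall cabinets overhang the rear of the worktop and hob, so a tool that leans back some 30 degrees towards the robot keeps the wrist clear of them
- basket: wicker basket, open above, standing firm: 125 mm (x) by 151 mm (y), 101 mm high; inside 87 mm (x) by 107 mm (y), the middle of the opening 4 mm to -x and -y of its origin; inner floor 12 mm up. Origin under its middle, z up. It and the sieve start in either of two places on the worktop right of the hob, under the front edge of wall cabinets (underside 0.52 m up)
- lemon: lemon, 78 mm long, loose, a bystander; origin under its middle
- jar: glass jar with a screw lid, 84 mm high and 68 mm across, loose, a bystander; origin under its middle

How it is judged:
On the way, in this order (a step that is already met when the one before it is completed fails the run):
1. held level above the tin, the sieve has let all four cloves into the tin and still holds both bulbs (x of clove_0 in the frame of tin between -0.1 and 0.1 m and y of clove_0 in the frame of tin between -0.08 and 0.08 m and z of clove_0 in the frame of tin between 0 and 0.035 m and x of clove_1 in the frame of tin between -0.1 and 0.1 m and y of clove_1 in the frame of tin between -0.08 and 0.08 m and z of clove_1 in the frame of tin between 0 and 0.035 m and x of clove_2 in the frame of tin between -0.1 and 0.1 m and y of clove_2 in the frame of tin between -0.08 and 0.08 m and z of clove_2 in the frame of tin between 0 and 0.035 m and x of clove_3 in the frame of tin between -0.1 and 0.1 m and y of clove_3 in the frame of tin between -0.08 and 0.08 m and z of clove_3 in the frame of tin between 0 and 0.035 m and x of garlic_1_mid in the frame of sieve between -0.1 and 0.07 m and y of garlic_1_mid in the frame of sieve between -0.042 and 0.042 m and z of garlic_1_mid in the frame of sieve between 0.01 and 0.075 m and x of garlic_2_mid in the frame of sieve between -0.1 and 0.07 m and y of garlic_2_mid in the frame of sieve between -0.042 and 0.042 m and z of garlic_2_mid in the frame of sieve between 0.01 and 0.075 m and angle between sieve's own z axis and vertical below 0.3 rad and height (world z) of sieve above 0.03 m), for 0.2 s.
2. the sieve is tipped (more than 20 degrees) above the basket (angle between sieve's own z axis and vertical above 0.35 rad and horizontal distance between lip and basket below 0.12 m and height (world z) of lip above 0.06 m), for 0.1 s.
At the end, for the whole second after the job is handed in: All four cloves lie in the tin (inside its walls, below its 35 mm rim), both bulbs in the basket (middles inside its walls, no higher than its rim), and the sieve stands upright (within 4.5 degrees) on the worktop or hob, its middle over 160 mm from the tin's, all at rest (x of clove_0 in the frame of tin between -0.1 and 0.1 m and y of clove_0 in the frame of tin between -0.08 and 0.08 m and z of clove_0 in the frame of tin between 0 and 0.035 m and x of clove_1 in the frame of tin between -0.1 and 0.1 m and y of clove_1 in the frame of tin between -0.08 and 0.08 m and z of clove_1 in the frame of tin between 0 and 0.035 m and x of clove_2 in the frame of tin between -0.1 and 0.1 m and y of clove_2 in the frame of tin between -0.08 and 0.08 m and z of clove_2 in the frame of tin between 0 and 0.035 m and x of clove_3 in the frame of tin between -0.1 and 0.1 m and y of clove_3 in the frame of tin between -0.08 and 0.08 m and z of clove_3 in the frame of tin between 0 and 0.035 m and x of garlic_1_mid in the frame of basket between -0.055 and 0.055 m and y of garlic_1_mid in the frame of basket between -0.067 and 0.067 m and z of garlic_1_mid in the frame of basket between 0 and 0.105 m and x of garlic_2_mid in the frame of basket between -0.055 and 0.055 m and y of garlic_2_mid in the frame of basket between -0.067 and 0.067 m and z of garlic_2_mid in the frame of basket between 0 and 0.105 m and linear speed of each of sieve, garlic_1, garlic_2, clove_0, clove_1, clove_2, clove_3 below 0.03 m/s and angle between sieve's own z axis and vertical below 0.08 rad and height (world z) of sieve between -0.004 and 0.014 m and horizontal distance between sieve and tin above 0.16 m); the robot touches nothing.
It fails at once if the lemon or the jar is moved by more than 30 mm (distance of any of lemon, jar from where it was at the start of the episode above 0.03 m).
It fails at once if garlic is taken hold of (a bulb or clove pressed by the fingers with more than 2 N) (contact force between any of garlic_1, garlic_2, clove_0, clove_1, clove_2, clove_3 and the fingers above 2 N).
It also fails if it takes over 64 s, if anything falls off the work surface, if the arm or the gripper's body presses on something with over 40 N, if the wrist force passes 120 N, or if a joint passes its speed limit or range.

## Working session

There is one attempt and no reset: what is moved stays moved. The work goes in short steps, Python scripts to look and compute and a tool call to move; the robot and the scene stay as the last step left them, time stands still between calls to the robot, and variables do not carry over. Pictures are saved under pics/ and viewed, at most 10 in all, crops included, and the job is handed in when it is done.

Besides the shell and the picture viewer there is one more tool, called after ">>>" by a JSON object that holds its "method" and its "body", one argument or row to a line. carry_out: Moves the arm, as the interface text tells. Its arguments: {"type":"object","properties":{"series":{"type":"array","items":{"type":"object","properties":{"delta_rot":{"type":"array","items":{"type":"number"}},"travel":{"type":"array","items":{"type":"number"}},"fingers":{"type":"number"}}}},"squeeze":{"type":"number"}},"required":["series"]}

```bash
mkdir -p pics
cat > h.py <<'E'
import numpy as np, cv2
from workcell import env
def cam(n):
    c=env.read_camera(n); c['K']=np.array([[c['fx'],0,c['cx']],[0,c['fy'],c['cy']],[0,0,1.]]); c['D']=np.array(c['D'],float); c['T']=np.array(c['world_from_camera']); return c
def ray(c,uv):
    p=cv2.undistortPoints(np.array(uv,float).reshape(-1,1,2),c['K'],c['D']).reshape(-1,2)
    d=np.c_[p[:,0],-p[:,1],-np.ones(len(p))]@c['T'][:3,:3].T
    return c['T'][:3,3],d
def plane(c,uv,z):
    o,d=ray(c,uv); return o+d*((z-o[2])/d[:,2])[:,None]
def proj(c,P):
    q=(np.array(P,float).reshape(-1,3)-c['T'][:3,3])@c['T'][:3,:3]; q=q*[1,-1,-1]
    return cv2.projectPoints(q,np.zeros(3),np.zeros(3),c['K'],c['D'])[0].reshape(-1,2)
def save(c,n): cv2.imwrite(f'pics/{n}.png',c['color'][:,:,::-1])
E
python3 - <<'E'
from h import *
for n in('scene','top'):
    c=cam(n); save(c,n+'0'); print(n,c['T'].round(3).tolist(),c['fx'])
s=env.get_state(); print(s['clock'],s['tcp_pos'],s['orientation'])
E
```

```text
scene [[0.904, 0.316, -0.287, 0.336], [-0.427, 0.674, -0.603, -0.462], [0.003, 0.668, 0.744, 0.753], [0.0, 0.0, 0.0, 1.0]] 394.0312299433585
top [[-0.002, 0.992, -0.126, 0.481], [-1.0, -0.002, 0.001, 0.053], [0.001, 0.126, 0.992, 0.946], [0.0, 0.0, 0.0, 1.0]] 395.7720824856859
0.1 [0.22463292 0.52878802 0.19921954] [-2.61236931e-04  1.99544239e-01  9.79888499e-01 -7.46480551e-04]
```

View pics/scene0.png

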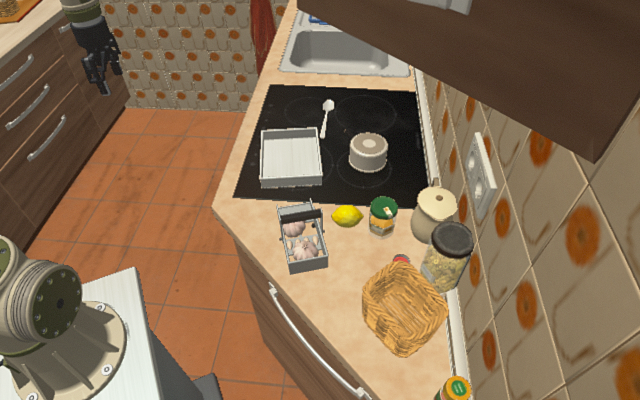

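View pics/top0.png

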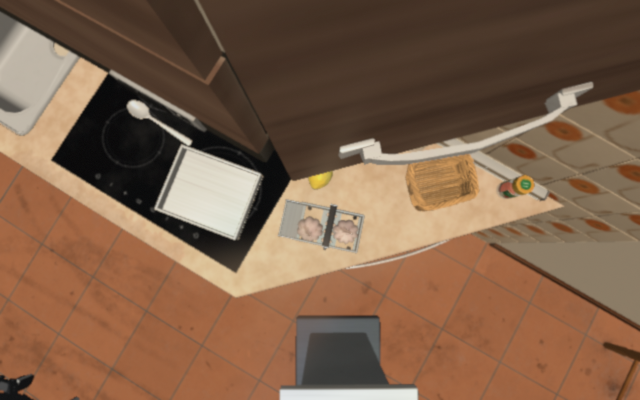

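The scene shows the sieve near (302,237), the tin near (291,157), the basket near (405,307), the lemon at (347,215) and the jar at (383,215). In the top view, the sieve is at (322,226) with its lip to the left (+y), the tin at (210,192) and the basket at (443,182). I'll take enlarged crops.

Run:
```python
from h import *
a=cv2.imread('pics/top0.png')[130:290,150:490]; b=cv2.imread('pics/scene0.png')[110:360,220:460]
cv2.imwrite('pics/t1.png',cv2.resize(a,None,fx=2.35,fy=2.35,interpolation=2)); cv2.imwrite('pics/s1.png',cv2.resize(b,None,fx=2.4,fy=2.4,interpolation=2))
```

```text
(no output)
```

View pics/t1.png

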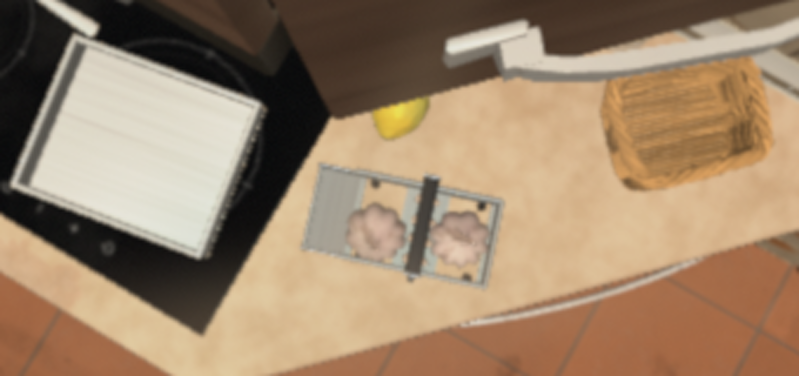

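View pics/s1.png

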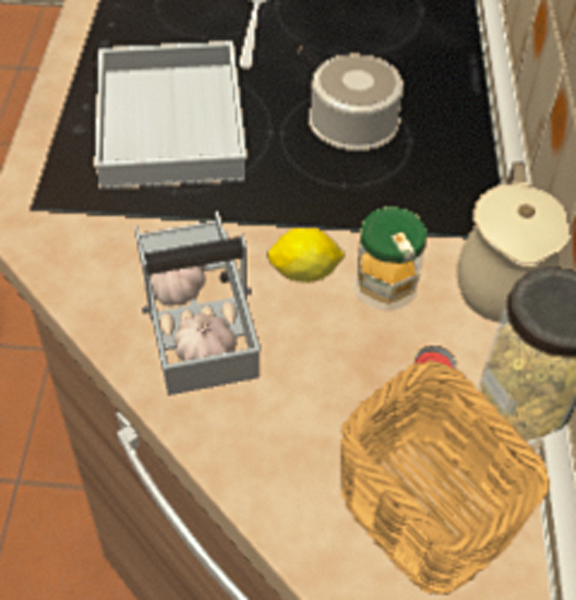

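The crops show the grip bar ends at (430,178) and (413,272) in the top crop. They also show the rear corners of the sieve, the tin's rim corners and the basket's rim. Next I'll compute positions.

Run:
```python
from h import *
t=cam('top'); s=cam('scene')
T=lambda l: np.array(l)/2.35+[150,130]
S=lambda l: np.array(l)/2.4+[220,110]
def sh(n,P): print(n,P.round(3).tolist(), 'mid',P.mean(0).round(3), 'len',np.linalg.norm(P-np.roll(P,-1,0),axis=1).round(3))
sh('bar top',plane(t,T([(430,178),(414,272)]),.115))
sh('bar scene',plane(s,S([(147,256),(242,250)]),.118))
sh('sieve rear top',plane(t,T([(503,202),(486,287)]),.053))
sh('sieve rear scene',plane(s,S([(167,366),(257,350)]),.053))
sh('lip top',plane(t,T([(320,166),(304,250)]),.04))
sh('tin top',plane(t,T([(78,37),(266,103),(206,258),(12,187)]),.046))
sh('tin scene',plane(s,S([(98,47),(232,42),(244,160),(97,166)]),.046))
sh('basket top',plane(t,T([(605,75),(755,60),(770,145),(625,185)]),.101))
sh('basket scene',plane(s,S([(343,430),(430,365),(545,475),(425,590)]),.101))
sh('lemon',plane(s,S([(305,255)]),.025)); sh('jar',plane(s,S([(393,230)]),.084))
# triangulate bar mid
def tri(a,b):
    o1,d1=ray(t,[a]);o2,d2=ray(s,[b]);A=np.c_[d1[0],-d2[0]];k=np.linalg.lstsq(A,o2-o1,rcond=None)[0]
    p,q=o1+k[0]*d1[0],o2+k[1]*d2[0];print('tri',((p+q)/2).round(4),np.linalg.norm(p-q).round(4))
tri(T([(422,225)])[0],S([(195,254)])[0])
hs=lambda c:cv2.cvtColor(c['color'],cv2.COLOR_RGB2HSV)
for n,c in(('top',t),('scene',s)):
    m=cv2.inRange(hs(c),(8,110,90),(24,255,255)); 
    if n=='top': m[:,:395]=0;m[:140]=0;m[215:]=0;m[:,485:]=0
    else: m[:,:355]=0;m[:250]=0;m[:,450:]=0
    k,l,st,ce=cv2.connectedComponentsWithStats(cv2.morphologyEx(m,2,np.ones((3,3))));i=1+st[1:,4].argmax();print(n,st[i],ce[i])
```

```text
bar top [[0.56, 0.037, 0.115], [0.477, 0.051, 0.115]] mid [0.519 0.044 0.115] len [0.085 0.085]
bar scene [[0.481, 0.055, 0.118], [0.559, 0.026, 0.118]] mid [0.52  0.041 0.118] len [0.083 0.083]
sieve rear top [[0.543, -0.035, 0.053], [0.462, -0.017, 0.053]] mid [ 0.503 -0.026  0.053] len [0.083 0.083]
sieve rear scene [[0.467, -0.017, 0.053], [0.545, -0.035, 0.053]] mid [ 0.506 -0.026  0.053] len [0.081 0.081]
lip top [[0.58, 0.143, 0.04], [0.498, 0.157, 0.04]] mid [0.539 0.15  0.04 ] len [0.083 0.083]
tin top [[0.709, 0.386, 0.046], [0.641, 0.196, 0.046], [0.49, 0.251, 0.046], [0.559, 0.445, 0.046]] mid [0.6   0.319 0.046] len [0.201 0.161 0.205 0.161]
tin scene [[0.562, 0.447, 0.046], [0.713, 0.387, 0.046], [0.64, 0.195, 0.046], [0.494, 0.253, 0.046]] mid [0.602 0.32  0.046] len [0.162 0.206 0.156 0.206]
basket top [[0.657, -0.126, 0.101], [0.672, -0.268, 0.101], [0.592, -0.278, 0.101], [0.555, -0.142, 0.101]] mid [ 0.619 -0.204  0.101] len [0.142 0.081 0.141 0.104]
basket scene [[0.559, -0.16, 0.101], [0.653, -0.138, 0.101], [0.679, -0.26, 0.101], [0.55, -0.295, 0.101]] mid [ 0.61  -0.213  0.101] len [0.096 0.125 0.133 0.135]
lemon [[0.647, 0.065, 0.025]] mid [0.647 0.065 0.025] len [0.]
jar [[0.711, 0.014, 0.084]] mid [0.711 0.014 0.084] len [0.]
tri [0.5199 0.0434 0.1137] 0.0031
top [ 406  154   73   57 3234] [441.84786642 182.19604205]
scene [ 362  260   87   98 5754] [402.11157456 307.7212374 ]
```

Measured positions:
- **Sieve:** handle at (0.520, 0.043, 0.112), with the lip pointing along azimuth 79°.
- **Tin:** centre at (0.601, 0.320), long axis at about 70°.
- **Basket:** opening at about (0.614, -0.212).

The edge lengths match the sizes given: tin 0.20 x 0.16, bar about 0.083. I'll move to hover with a 30° lean.

>>> {"method": "carry_out", "body": {
  "series": [
    {"delta_rot": [0,0,0.42],"travel": [0.608,-0.974,0],"fingers": -1},
    {"delta_rot": [0,0,0.42],"travel": [0.608,-0.974,0],"fingers": -1},
    {"delta_rot": [0,0,0.42],"travel": [0.608,-0.974,0],"fingers": -1},
    {"delta_rot": [0,0,0.42],"travel": [0.608,-0.974,0],"fingers": -1},
    {"delta_rot": [0,0,0.42],"travel": [0.608,-0.974,0],"fingers": -1}
  ],
  "squeeze": 60
}}

```text
clock: 0.82
tcp_pos: [0.3012, 0.4066, 0.1999]
orientation: [-0.0, 0.095, 0.995, -0.0]
wrist_force: [0.7, -0.3, 0.5]
finger_gap: 0.0852
grip_force: 0.0
```

>>> {"method": "carry_out", "body": {
  "series": [
    {"delta_rot": [-0.1,-0.513,0],"travel": [0.608,-0.974,0],"fingers": -1},
    {"delta_rot": [-0.1,-0.513,0],"travel": [0.608,-0.974,0],"fingers": -1},
    {"delta_rot": [-0.1,-0.513,0],"travel": [0.608,-0.974,0],"fingers": -1},
    {"delta_rot": [-0.1,-0.513,0],"travel": [0.608,-0.974,0],"fingers": -1},
    {"delta_rot": [-0.1,-0.513,0],"travel": [0.608,-0.974,0],"fingers": -1}
  ]
}}

```text
clock: 1.45
tcp_pos: [0.3772, 0.2849, 0.2]
orientation: [0.13, 0.095, 0.987, -0.013]
wrist_force: [-0.2, -0.3, -0.3]
finger_gap: 0.0853
grip_force: 0.0
```

>>> {"method": "carry_out", "body": {
  "series": [
    {"delta_rot": [-0.1,-0.513,0],"travel": [0.608,-0.974,0],"fingers": -1},
    {"delta_rot": [-0.1,-0.513,0],"travel": [0.608,-0.974,0],"fingers": -1},
    {"delta_rot": [-0.1,-0.513,0],"travel": [0.608,-0.974,0],"fingers": -1},
    {"delta_rot": [-0.1,-0.513,0],"travel": [0.608,-0.974,0],"fingers": -1},
    {"delta_rot": [-0.1,-0.513,0],"travel": [0.608,-0.974,0],"fingers": -1}
  ]
}}

```text
clock: 2.08
tcp_pos: [0.4531, 0.1632, 0.2]
orientation: [0.258, 0.092, 0.961, -0.025]
wrist_force: [1.9, -0.0, -0.8]
finger_gap: 0.0858
grip_force: 0.0
```

```bash
cat >> h.py <<'E'
from scipy.spatial.transform import Rotation as Ro
def st():
    s=env.get_state(); w,x,y,z=s['orientation']; R=Ro.from_quat([x,y,z,w]).as_matrix(); p=np.array(s['tcp_pos'])
    print('t',round(s['clock'],2),'tcp',p.round(4),'y',R[:,1].round(3),'z',R[:,2].round(3),'az',np.degrees(np.arctan2(R[1,1],R[0,1])).round(1),'grasp',(p-.019*R[:,2]).round(4),'j',np.round(s['joint_pos'],2),'F',np.round(s['wrist_force'],1),'gap',round(s['finger_gap'],4),'grip',round(s['grip_force'],1)); return p,R
E
python3 -c "
from h import *;st()"
```

```text
t 2.08 tcp [0.4531 0.1632 0.2   ] y [ 0.191  0.982 -0.   ] z [ 0.491 -0.096 -0.866] az 79.0 grasp [0.4437 0.165  0.2164] j [ 0.36 -0.22 -0.67  0.67 -0.27  0.49] F [ 1.9 -0.  -0.8] gap 0.0858 grip 0.0
```

>>> {"method": "carry_out", "body": {
  "series": [
    {"delta_rot": [0,0,0],"travel": [0.608,-0.97,0],"fingers": -1},
    {"delta_rot": [0,0,0],"travel": [0.608,-0.97,0],"fingers": -1},
    {"delta_rot": [0,0,0],"travel": [0.608,-0.97,0],"fingers": -1},
    {"delta_rot": [0,0,0],"travel": [0.608,-0.97,0],"fingers": -1},
    {"delta_rot": [0,0,0],"travel": [0.608,-0.97,0],"fingers": -1}
  ]
}}

```text
clock: 2.7
tcp_pos: [0.529, 0.0418, 0.1999]
orientation: [0.257, 0.093, 0.962, -0.025]
wrist_force: [-0.1, -0.2, -1.5]
finger_gap: 0.0854
grip_force: 0.0
```

>>> {"method": "carry_out", "body": {
  "series": [
    {"delta_rot": [0,0,0],"travel": [0,0,-0.84],"fingers": -1},
    {"delta_rot": [0,0,0],"travel": [0,0,-0.84],"fingers": -1},
    {"delta_rot": [0,0,0],"travel": [0,0,-0.84],"fingers": -1},
    {"delta_rot": [0,0,0],"travel": [0,0,-0.84],"fingers": -1},
    {"delta_rot": [0,0,0],"travel": [0,0,-0.84],"fingers": -1}
  ]
}}

```text
clock: 3.32
tcp_pos: [0.5286, 0.0427, 0.0943]
orientation: [0.257, 0.092, 0.962, -0.025]
wrist_force: [0.7, 0.8, -0.3]
finger_gap: 0.0853
grip_force: 0.0
```

Run:
```python
from h import *
st()
a=cam('top')['color'][160:260,260:380]; b=cam('scene')['color'][150:290,230:370]
a=cv2.resize(a,(480,400),interpolation=2);b=cv2.resize(b,(400,400),interpolation=2)
cv2.imwrite('pics/g1.png',np.hstack([a[:,80:],b])[:,:,::-1])
```

```text
t 3.33 tcp [0.5286 0.0427 0.0943] y [ 0.191  0.982 -0.   ] z [ 0.49  -0.095 -0.867] az 79.0 grasp [0.5193 0.0445 0.1108] j [-0.02 -0.07 -0.84  0.28 -0.09  0.15] F [ 0.7  0.8 -0.3] gap 0.0853 grip 0.0
```

View pics/g1.png

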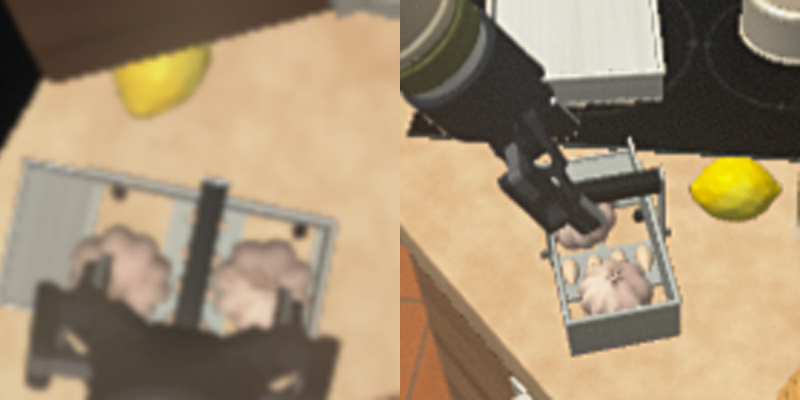

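The fingers straddle the bar and sit clear above the bulbs: the tips are at (100,270) and (290,300) with the bar at (205,250). The cloves are visible on the plate, so I'll close.

>>> {"method": "carry_out", "body": {
  "series": [
    {"delta_rot": [0,0,0],"travel": [0,0,0],"fingers": 1},
    {"delta_rot": [0,0,0],"travel": [0,0,0],"fingers": 1},
    {"delta_rot": [0,0,0],"travel": [0,0,0],"fingers": 1},
    {"delta_rot": [0,0,0],"travel": [0,0,0],"fingers": 1},
    {"delta_rot": [0,0,0],"travel": [0,0,0],"fingers": 1}
  ],
  "squeeze": 80
}}

```text
clock: 4.05
tcp_pos: [0.5293, 0.0425, 0.0958]
orientation: [0.258, 0.093, 0.961, -0.025]
wrist_force: [-3.6, -1.4, 4.7]
finger_gap: 0.0051
grip_force: 78.7
```

>>> {"method": "carry_out", "body": {
  "series": [
    {"delta_rot": [0,0,0],"travel": [0,0,0],"fingers": 1},
    {"delta_rot": [0,0,0],"travel": [0,0,0],"fingers": 1},
    {"delta_rot": [0,0,0],"travel": [0,0,0],"fingers": 1}
  ]
}}

```text
clock: 4.42
tcp_pos: [0.5293, 0.0424, 0.0958]
orientation: [0.258, 0.093, 0.961, -0.025]
wrist_force: [-2.9, -1.3, 4.9]
finger_gap: 0.0043
grip_force: 78.8
```

Run:
```python
from h import *
st()
a=cam('top')['color'][180:260,270:370]; b=cam('scene')['color'][160:290,240:370]
a=cv2.resize(a,(500,400),interpolation=2);b=cv2.resize(b,(400,400),interpolation=2)
cv2.imwrite('pics/g2.png',np.hstack([a[:,100:],b])[:,:,::-1])
```

```text
t 4.42 tcp [0.5293 0.0424 0.0958] y [ 0.191  0.982 -0.001] z [ 0.491 -0.096 -0.866] az 79.0 grasp [0.52   0.0443 0.1122] j [-0.02 -0.07 -0.84  0.28 -0.09  0.15] F [-2.9 -1.3  4.9] gap 0.0043 grip 78.8
```

View pics/g2.png

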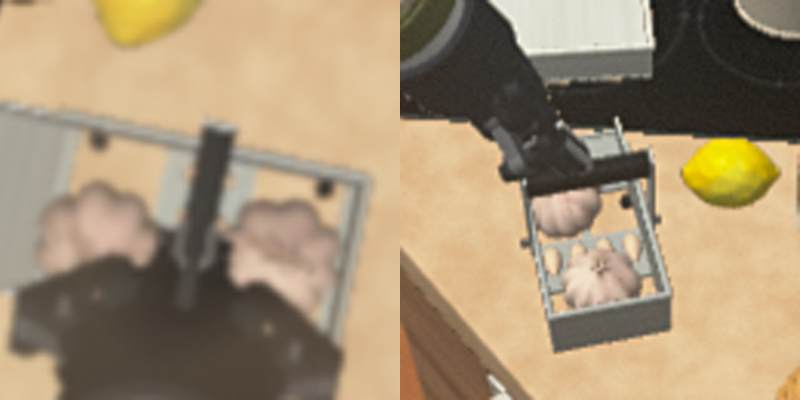

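The bar is clamped between the pads and the sieve is undisturbed. I'll lift gently and check that it follows level.

>>> {"method": "carry_out", "body": {
  "series": [
    {"delta_rot": [0,0,0],"travel": [0,0,0.15],"fingers": 1},
    {"delta_rot": [0,0,0],"travel": [0,0,0.3],"fingers": 1},
    {"delta_rot": [0,0,0],"travel": [0,0,0.45],"fingers": 1},
    {"delta_rot": [0,0,0],"travel": [0,0,0.5],"fingers": 1},
    {"delta_rot": [0,0,0],"travel": [0,0,0.5],"fingers": 1}
  ]
}}

```text
clock: 5.15
tcp_pos: [0.5299, 0.0428, 0.1446]
orientation: [0.258, 0.092, 0.961, -0.025]
wrist_force: [-0.1, 0.2, 0.5]
finger_gap: -0.0004
grip_force: 0.0
```

>>> {"method": "carry_out", "body": {
  "series": [
    {"delta_rot": [0,0,0],"travel": [0,0,0.5],"fingers": 1},
    {"delta_rot": [0,0,0],"travel": [0,0,0.5],"fingers": 1},
    {"delta_rot": [0,0,0],"travel": [0,0,0.45],"fingers": 1},
    {"delta_rot": [0,0,0],"travel": [0,0,0.3],"fingers": 1},
    {"delta_rot": [0,0,0],"travel": [0,0,0.15],"fingers": 1}
  ]
}}

```text
clock: 5.78
tcp_pos: [0.529, 0.0427, 0.1905]
orientation: [0.257, 0.093, 0.962, -0.025]
wrist_force: [0.6, -0.5, 0.4]
finger_gap: -0.0001
grip_force: 0.0
```

Run:
```python
from h import *
st()
a=cam('top')['color'][170:270,260:380]; b=cam('scene')['color'][130:290,240:400]
a=cv2.resize(a,(480,400),interpolation=2);b=cv2.resize(b,(400,400),interpolation=2)
cv2.imwrite('pics/g3.png',np.hstack([a[:,80:],b])[:,:,::-1])
```

```text
t 5.78 tcp [0.529  0.0427 0.1905] y [ 0.191  0.982 -0.   ] z [ 0.49  -0.095 -0.866] az 79.0 grasp [0.5197 0.0446 0.207 ] j [-0.02 -0.18 -0.67  0.56 -0.09  0.15] F [ 0.6 -0.5  0.4] gap -0.0001 grip 0.0
```

View pics/g3.png

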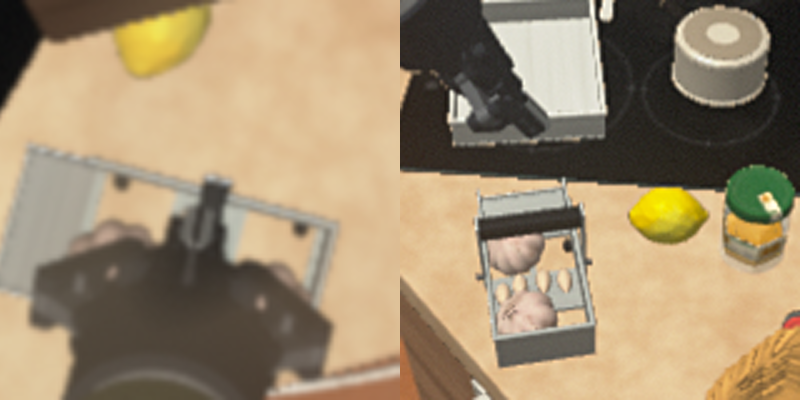

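The sieve slipped out of the pads on the lift. It is still upright with its cloves and bulbs in place, but it has been dragged about 20 mm towards the robot. In the last view the shut fingertips are at about (298,182) in scene pixels. I'll check where the TCP projects and re-measure the bar.

Run:
```python
from h import *
t=cam('top'); s=cam('scene'); p,R=st()
for n,c in(('top',t),('scene',s)): print(n,'tcp',proj(c,p).round(1),'grasp',proj(c,p-.019*R[:,2]).round(1))
# bar from scene g3 corners of top edge / and sieve corners
S=lambda l: np.array(l)/2.5+[240,130]
T=lambda l: np.array(l)/4.+[280,170]
print('bar mid-height ends scene @.112',plane(s,S([(481,225),(582,220)])-[160,0],.112).round(3).tolist())
print('rear scene',plane(s,S([(497,340),(594,326)])-[160,0],.053).round(3).tolist())
print('rear top',plane(t,T([(336,228)]),.053).round(3), 'lip far top',plane(t,T([(30,148)]),.053).round(3))
b=s['color'][150:260,240:350]; b=cv2.resize(b,None,fx=5.4,fy=5.4,interpolation=2)
q=((proj(s,[p,p-.019*R[:,2]])-[240,150])*5.4).astype(int)
for k in q: cv2.circle(b,tuple(int(v) for v in k),4,(255,0,0),1)
cv2.imwrite('pics/g4.png',b[:,:,::-1])
```

```text
t 5.97 tcp [0.5286 0.0427 0.1896] y [ 0.191  0.982 -0.   ] z [ 0.489 -0.095 -0.867] az 79.0 grasp [0.5193 0.0445 0.206 ] j [-0.02 -0.18 -0.67  0.56 -0.09  0.15] F [ 0.1 -0.1  0.3] gap 0.0002 grip 0.0
top tcp [[330.6 218.6]] grasp [[329.7 223. ]]
scene tcp [[303.1 190.1]] grasp [[298.  185.1]]
bar mid-height ends scene @.112 [[0.462, 0.059, 0.112], [0.542, 0.028, 0.112]]
rear scene [[0.443, -0.015, 0.053], [0.522, -0.037, 0.053]]
rear top [[ 0.518 -0.034  0.053]] lip far top [[0.564 0.138 0.053]]
```

View pics/g4.png

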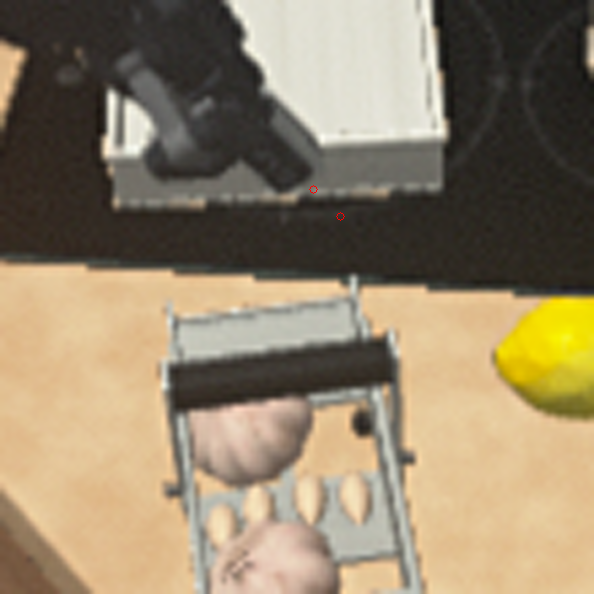

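The shut fingertips appear at about (295,185), which is 20–25 mm short of the reported TCP at (340,216). So I only pinched the rounded top of the bar. The bar now sits near (0.498, 0.043), and I'll regrip 20 mm deeper along the tool.

>>> {"method": "carry_out", "body": {
  "series": [
    {"delta_rot": [0,0,0],"travel": [-0.1,-0.03,0],"fingers": -1},
    {"delta_rot": [0,0,0],"travel": [-0.1,-0.03,0],"fingers": -1},
    {"delta_rot": [0,0,0],"travel": [-0.1,-0.03,0],"fingers": -1},
    {"delta_rot": [0,0,0],"travel": [-0.1,-0.03,0],"fingers": -1},
    {"delta_rot": [0,0,0],"travel": [-0.1,-0.03,0],"fingers": -1}
  ]
}}

```text
clock: 6.6
tcp_pos: [0.5162, 0.0389, 0.1901]
orientation: [0.257, 0.092, 0.962, -0.025]
wrist_force: [0.3, -0.7, 0.0]
finger_gap: 0.0853
grip_force: 0.0
```

>>> {"method": "carry_out", "body": {
  "series": [
    {"delta_rot": [0,0,0],"travel": [0,0,-0.95],"fingers": -1},
    {"delta_rot": [0,0,0],"travel": [0,0,-0.95],"fingers": -1},
    {"delta_rot": [0,0,0],"travel": [0,0,-0.95],"fingers": -1},
    {"delta_rot": [0,0,0],"travel": [0,0,-0.95],"fingers": -1},
    {"delta_rot": [0,0,0],"travel": [0,0,-0.7],"fingers": -1}
  ]
}}

```text
clock: 7.22
tcp_pos: [0.5158, 0.039, 0.0764]
orientation: [0.257, 0.092, 0.962, -0.025]
wrist_force: [0.3, -0.1, -0.2]
finger_gap: 0.0851
grip_force: 0.0
```

>>> {"method": "carry_out", "body": {
  "series": [
    {"delta_rot": [0,0,0],"travel": [0,0,0],"fingers": 1},
    {"delta_rot": [0,0,0],"travel": [0,0,0],"fingers": 1},
    {"delta_rot": [0,0,0],"travel": [0,0,0],"fingers": 1},
    {"delta_rot": [0,0,0],"travel": [0,0,0],"fingers": 1},
    {"delta_rot": [0,0,0],"travel": [0,0,0],"fingers": 1}
  ],
  "squeeze": 80
}}

```text
clock: 7.85
tcp_pos: [0.5166, 0.0389, 0.078]
orientation: [0.258, 0.093, 0.962, -0.025]
wrist_force: [-0.1, -0.5, 2.1]
finger_gap: 0.0121
grip_force: 80.9
```

>>> {"method": "carry_out", "body": {
  "series": [
    {"delta_rot": [0,0,0],"travel": [0,0,0],"fingers": 1},
    {"delta_rot": [0,0,0],"travel": [0,0,0],"fingers": 1}
  ]
}}

```text
clock: 8.1
tcp_pos: [0.5167, 0.0389, 0.0779]
orientation: [0.258, 0.093, 0.962, -0.025]
wrist_force: [-2.7, -0.3, 3.9]
finger_gap: 0.0117
grip_force: 81.5
```

The gap is 11.7 mm and still creeping, with an upward force on the wrist, so the pads are still high on the bar. I'll open and go a little deeper.

>>> {"method": "carry_out", "body": {
  "series": [
    {"delta_rot": [0,0,0],"travel": [0,0,0],"fingers": 0},
    {"delta_rot": [0,0,0],"travel": [0,0,0],"fingers": 0},
    {"delta_rot": [0,0,0],"travel": [0.08,-0.01,-0.14],"fingers": 0},
    {"delta_rot": [0,0,0],"travel": [0.08,-0.01,-0.14],"fingers": 0},
    {"delta_rot": [0,0,0],"travel": [0,0,0],"fingers": 0}
  ]
}}

```text
clock: 8.72
tcp_pos: [0.5202, 0.0384, 0.0699]
orientation: [0.257, 0.093, 0.962, -0.025]
wrist_force: [-0.5, -0.2, 0.9]
finger_gap: 0.0429
grip_force: 0.0
```

>>> {"method": "carry_out", "body": {
  "series": [
    {"delta_rot": [0,0,0],"travel": [0,0,0],"fingers": 1},
    {"delta_rot": [0,0,0],"travel": [0,0,0],"fingers": 1},
    {"delta_rot": [0,0,0],"travel": [0,0,0],"fingers": 1},
    {"delta_rot": [0,0,0],"travel": [0,0,0],"fingers": 1}
  ]
}}

```text
clock: 9.22
tcp_pos: [0.5204, 0.0382, 0.0706]
orientation: [0.257, 0.093, 0.962, -0.025]
wrist_force: [-1.6, -1.7, 1.5]
finger_gap: 0.0127
grip_force: 78.1
```

>>> {"method": "carry_out", "body": {
  "series": [
    {"delta_rot": [0,0,0],"travel": [0,0,0],"fingers": 1},
    {"delta_rot": [0,0,0],"travel": [0,0,0],"fingers": 1}
  ]
}}

```text
clock: 9.48
tcp_pos: [0.5204, 0.0382, 0.0707]
orientation: [0.257, 0.093, 0.962, -0.025]
wrist_force: [-2.3, -2.1, 3.1]
finger_gap: 0.0127
grip_force: 78.3
```

Stable at 12.7 mm now. I'll try a slow lift.

>>> {"method": "carry_out", "body": {
  "series": [
    {"delta_rot": [0,0,0],"travel": [0,0,0.1],"fingers": 1},
    {"delta_rot": [0,0,0],"travel": [0,0,0.2],"fingers": 1},
    {"delta_rot": [0,0,0],"travel": [0,0,0.2],"fingers": 1},
    {"delta_rot": [0,0,0],"travel": [0,0,0.2],"fingers": 1},
    {"delta_rot": [0,0,0],"travel": [0,0,0.1],"fingers": 1}
  ]
}}

```text
clock: 10.1
tcp_pos: [0.5207, 0.0386, 0.0911]
orientation: [0.258, 0.092, 0.962, -0.025]
wrist_force: [-0.6, 0.3, -4.2]
finger_gap: 0.0131
grip_force: 78.0
```

Run:
```python
from h import *
st()
a=cam('top')['color'][170:270,260:380]; b=cam('scene')['color'][130:290,240:400]
a=cv2.resize(a,(480,400),interpolation=2);b=cv2.resize(b,(400,400),interpolation=2)
cv2.imwrite('pics/g5.png',np.hstack([a[:,80:],b])[:,:,::-1])
```

```text
t 10.1 tcp [0.5207 0.0386 0.0911] y [ 0.191  0.982 -0.   ] z [ 0.491 -0.095 -0.866] az 79.0 grasp [0.5114 0.0404 0.1076] j [-0.03 -0.08 -0.87  0.27 -0.08  0.14] F [-0.6  0.3 -4.2] gap 0.0131 grip 78.0
```

View pics/g5.png

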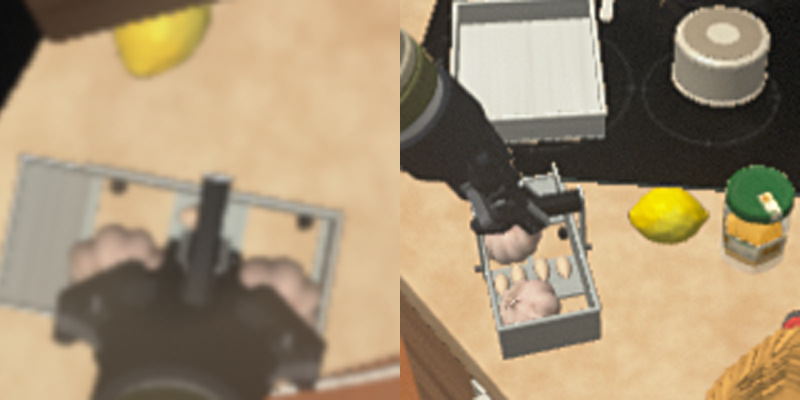

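The sieve is held level, with a weight reading of about 4 N and cloves and bulbs in place. I'll carry it smoothly to the tin at about 0.10 m foot height, turning it parallel to the tin.

>>> {"method": "carry_out", "body": {
  "series": [
    {"delta_rot": [0,0,0],"travel": [0,0,0.3],"fingers": 1},
    {"delta_rot": [0,0,0],"travel": [0,0,0.6],"fingers": 1},
    {"delta_rot": [0,0,-0.028],"travel": [0.075,0.2,0.7],"fingers": 1},
    {"delta_rot": [0,0,-0.056],"travel": [0.15,0.4,0.7],"fingers": 1},
    {"delta_rot": [0,0,-0.083],"travel": [0.225,0.6,0.5],"fingers": 1}
  ]
}}

```text
clock: 10.82
tcp_pos: [0.532, 0.0685, 0.1619]
orientation: [0.258, 0.101, 0.961, -0.027]
wrist_force: [0.4, -0.8, -4.3]
finger_gap: 0.0124
grip_force: 78.2
```

>>> {"method": "carry_out", "body": {
  "series": [
    {"delta_rot": [0,0,-0.111],"travel": [0.3,0.8,0.3],"fingers": 1},
    {"delta_rot": [0,0,-0.121],"travel": [0.327,0.87,0.1],"fingers": 1},
    {"delta_rot": [0,0,-0.121],"travel": [0.327,0.87,0],"fingers": 1},
    {"delta_rot": [0,0,-0.121],"travel": [0.327,0.87,0],"fingers": 1},
    {"delta_rot": [0,0,-0.121],"travel": [0.327,0.87,0],"fingers": 1}
  ]
}}

```text
clock: 11.45
tcp_pos: [0.572, 0.1764, 0.1707]
orientation: [0.256, 0.129, 0.957, -0.035]
wrist_force: [0.7, 0.5, -4.3]
finger_gap: 0.0128
grip_force: 78.1
```

>>> {"method": "carry_out", "body": {
  "series": [
    {"delta_rot": [0,0,-0.121],"travel": [0.327,0.87,0],"fingers": 1},
    {"delta_rot": [0,0,-0.121],"travel": [0.327,0.87,0],"fingers": 1},
    {"delta_rot": [0,0,-0.121],"travel": [0.327,0.87,0],"fingers": 1},
    {"delta_rot": [0,0,-0.121],"travel": [0.327,0.87,0],"fingers": 1},
    {"delta_rot": [0,0,-0.111],"travel": [0.3,0.8,0],"fingers": 1}
  ]
}}

```text
clock: 12.08
tcp_pos: [0.6123, 0.2836, 0.1705]
orientation: [0.255, 0.158, 0.953, -0.042]
wrist_force: [0.7, 0.4, -4.1]
finger_gap: 0.0125
grip_force: 78.1
```

>>> {"method": "carry_out", "body": {
  "series": [
    {"delta_rot": [0,0,-0.083],"travel": [0.225,0.6,0],"fingers": 1},
    {"delta_rot": [0,0,-0.056],"travel": [0.15,0.4,-0.1],"fingers": 1},
    {"delta_rot": [0,0,-0.028],"travel": [0.075,0.2,-0.2],"fingers": 1},
    {"delta_rot": [0,0,0],"travel": [0,0,-0.3],"fingers": 1},
    {"delta_rot": [0,0,0],"travel": [0,0,-0.2],"fingers": 1}
  ]
}}

```text
clock: 12.7
tcp_pos: [0.6226, 0.3117, 0.1493]
orientation: [0.254, 0.165, 0.952, -0.045]
wrist_force: [0.2, -0.2, -5.6]
finger_gap: 0.0126
grip_force: 78.2
```

Run:
```python
from h import *
p,R=st(); H=p-.0476*R[:,2]; print('H',H.round(4))
t=cam('top');s=cam('scene')
a=cv2.resize(t['color'][130:250,150:290],(467,400),interpolation=2); b=cv2.resize(s['color'][70:230,220:350],(325,400),interpolation=2)
cv2.imwrite('pics/g6.png',np.hstack([a,b])[:,:,::-1])
```

```text
t 12.7 tcp [0.6226 0.3117 0.1493] y [ 0.338  0.941 -0.002] z [ 0.468 -0.17  -0.867] az 70.3 grasp [0.6137 0.3149 0.1658] j [ 0.53  0.31 -0.22  0.69 -0.39  0.81] F [ 0.2 -0.2 -5.6] gap 0.0126 grip 78.2
H [0.6003 0.3198 0.1906]
```

View pics/g6.png

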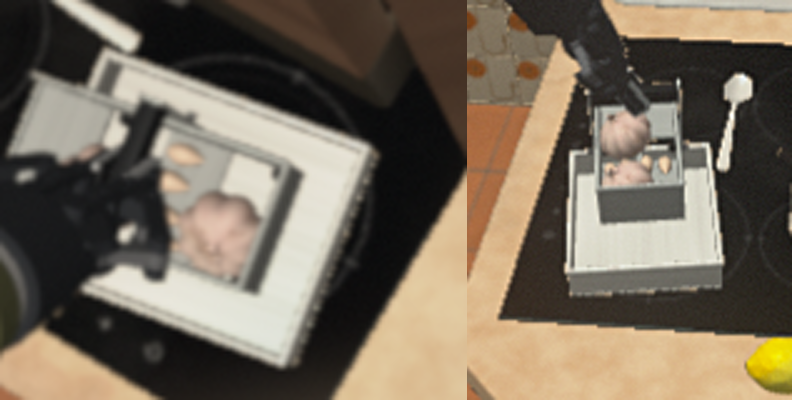

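The picture shows the sieve level over the tin with both bulbs and the cloves aboard. Its rear corners are at (297,165) and (255,290) in the left crop. I'll check that against the expected position.

Run:
```python
from h import *
p,R=st(); H=p-.0476*R[:,2]; f=R[:,1]
t=cam('top');s=cam('scene')
A=plane(t,np.array([(297,165),(255,290)])/3.335+[150,130],H[2]-.112+.053); print(A.round(3),A.mean(0).round(3),'exp',(H-.07*f).round(3))
B=plane(s,np.array([(598-467,188),(684-467,186)])/2.5+[220,70],H[2]-.112+.053); print(B.round(3),B.mean(0).round(3))
def tri(a,b):
    o1,d1=ray(t,[a]);o2,d2=ray(s,[b]);k=np.linalg.lstsq(np.c_[d1[0],-d2[0]],o2-o1,rcond=None)[0]
    q,r=o1+k[0]*d1[0],o2+k[1]*d2[0];print('tri',((q+r)/2).round(4),np.linalg.norm(q-r).round(4))
tri(np.array((297,165))/3.335+[150,130],np.array((684-467,186))/2.5+[220,70])
tri(np.array((255,290))/3.335+[150,130],np.array((598-467,188))/2.5+[220,70])
```

```text
t 12.8 tcp [0.6224 0.3115 0.1491] y [ 0.338  0.941 -0.002] z [ 0.468 -0.17  -0.867] az 70.3 grasp [0.6135 0.3148 0.1656] j [ 0.53  0.31 -0.22  0.69 -0.39  0.81] F [-0.5 -0.1 -3.6] gap 0.013 grip 78.2
[[0.614 0.233 0.131]
 [0.536 0.257 0.131]] [0.575 0.245 0.131] exp [0.576 0.254 0.191]
[[0.54  0.266 0.131]
 [0.618 0.233 0.131]] [0.579 0.25  0.131]
tri [0.6155 0.232  0.1328] 0.003
tri [0.536  0.254  0.1421] 0.0016
```

This agrees to within a few mm. I'll descend and shake.

>>> {"method": "carry_out", "body": {
  "series": [
    {"delta_rot": [0,0,0],"travel": [0,0,-0.24],"fingers": 1},
    {"delta_rot": [0,0,0],"travel": [0,0,-0.3],"fingers": 1},
    {"delta_rot": [0,0,0],"travel": [0,0,-0.2],"fingers": 1},
    {"delta_rot": [0,0,0],"travel": [0,0,0],"fingers": 1},
    {"delta_rot": [0,0,0],"travel": [-0.2,-0.56,0],"fingers": 1}
  ],
  "squeeze": 90
}}

```text
clock: 13.52
tcp_pos: [0.6187, 0.2989, 0.1322]
orientation: [0.255, 0.165, 0.952, -0.044]
wrist_force: [0.2, -0.6, -4.4]
finger_gap: 0.0124
grip_force: 88.1
```

>>> {"method": "carry_out", "body": {
  "series": [
    {"delta_rot": [0,0,0],"travel": [0.27,0.753,0],"fingers": 1},
    {"delta_rot": [0,0,0],"travel": [0.27,0.753,0],"fingers": 1},
    {"delta_rot": [0,0,0],"travel": [-0.27,-0.753,0],"fingers": 1},
    {"delta_rot": [0,0,0],"travel": [-0.27,-0.753,0],"fingers": 1},
    {"delta_rot": [0,0,0],"travel": [0.27,0.753,0],"fingers": 1}
  ]
}}

```text
clock: 14.15
tcp_pos: [0.6231, 0.3137, 0.1315]
orientation: [0.254, 0.166, 0.952, -0.046]
wrist_force: [0.1, 0.2, -3.9]
finger_gap: 0.0127
grip_force: 88.8
```

>>> {"method": "carry_out", "body": {
  "series": [
    {"delta_rot": [0,0,0],"travel": [0.27,0.753,0],"fingers": 1},
    {"delta_rot": [0,0,0],"travel": [-0.27,-0.753,0],"fingers": 1},
    {"delta_rot": [0,0,0],"travel": [-0.27,-0.753,0],"fingers": 1},
    {"delta_rot": [0,0,0],"travel": [0.27,0.753,0],"fingers": 1},
    {"delta_rot": [0,0,0],"travel": [0.27,0.753,0],"fingers": 1}
  ]
}}

```text
clock: 14.78
tcp_pos: [0.6318, 0.3351, 0.1327]
orientation: [0.255, 0.166, 0.952, -0.044]
wrist_force: [0.3, 0.0, -3.6]
finger_gap: 0.0129
grip_force: 89.1
```

```bash
cat >> h.py <<'E'
def cl(c):
    h=cv2.cvtColor(c['color'],cv2.COLOR_RGB2HSV); return h
E
python3 - <<'E'
from h import *
p,R=st(); print('H',(p-.0476*R[:,2]).round(4))
im=cv2.cvtColor(cv2.imread('pics/scene0.png'),cv2.COLOR_BGR2HSV)
for u,v in((168,318),(190,308),(213,308),(232,312)): print('clove',im[int(110+v/2.4),int(220+u/2.4)])
for u,v in((205,345),(178,285)): print('bulb',im[int(110+v/2.4),int(220+u/2.4)])
print('tin',im[157,291],'plate',im[int(110+325/2.4),int(220+222/2.4)])
t=cam('top');s=cam('scene');save(t,'ts1');save(s,'ss1')
for n,c,(x0,x1,y0,y1) in(('top',t,(150,275,135,250)),('scene',s,(255,330,80,195))):
    h=cl(c); m=cv2.inRange(h,(9,60,120),(20,160,255)); M=np.zeros_like(m); M[y0:y1,x0:x1]=m[y0:y1,x0:x1]
    k,l,stt,ce=cv2.connectedComponentsWithStats(M)
    print(n,[(stt[i].tolist(),ce[i].round().tolist(),h[l==i].mean(0).round().tolist()) for i in range(1,k) if stt[i,4]>=5])
E
```

```text
t 14.78 tcp [0.6318 0.3351 0.1327] y [ 0.339  0.941 -0.   ] z [ 0.47  -0.169 -0.866] az 70.2 grasp [0.6229 0.3383 0.1492] j [ 0.56  0.36 -0.18  0.68 -0.4   0.83] F [ 0.3  0.  -3.6] gap 0.0129 grip 89.1
H [0.6094 0.3431 0.174 ]
clove [ 15  78 217]
clove [ 36  14 180]
clove [ 23  34 166]
clove [ 16  73 228]
bulb [ 12  57 220]
bulb [ 13  60 205]
tin [ 28  21 218] plate [ 13  58 175]
top [([197, 172, 9, 6, 41], [201.0, 175.0], [15.0, 68.0, 206.0]), ([191, 181, 27, 27, 357], [204.0, 194.0], [12.0, 64.0, 189.0]), ([250, 207, 25, 43, 557], [266.0, 235.0], [18.0, 80.0, 215.0]), ([150, 224, 47, 26, 684], [166.0, 240.0], [16.0, 90.0, 208.0])]
scene [([280, 80, 50, 7, 275], [306.0, 82.0], [17.0, 91.0, 222.0]), ([255, 84, 11, 45, 274], [258.0, 102.0], [17.0, 90.0, 207.0]), ([277, 114, 5, 7, 15], [278.0, 116.0], [11.0, 64.0, 197.0]), ([281, 117, 10, 8, 37], [286.0, 120.0], [12.0, 63.0, 183.0]), ([307, 124, 2, 4, 5], [308.0, 126.0], [16.0, 72.0, 158.0]), ([275, 133, 6, 8, 24], [277.0, 136.0], [13.0, 65.0, 196.0]), ([297, 132, 5, 6, 23], [299.0, 134.0], [17.0, 69.0, 211.0]), ([288, 134, 7, 7, 20], [291.0, 137.0], [13.0, 66.0, 162.0]), ([283, 137, 4, 4, 10], [284.0, 138.0], [12.0, 62.0, 220.0])]
```

>>> {"method": "carry_out", "body": {
  "series": [
    {"delta_rot": [0,0,0],"travel": [-0.3,-0.84,0],"fingers": 1},
    {"delta_rot": [0,0,0],"travel": [-0.3,-0.84,0],"fingers": 1},
    {"delta_rot": [0,0,0],"travel": [0.3,0.84,0],"fingers": 1},
    {"delta_rot": [0,0,0],"travel": [0.3,0.84,0],"fingers": 1},
    {"delta_rot": [0,0,0],"travel": [-0.3,-0.84,0],"fingers": 1}
  ]
}}

```text
clock: 15.5
tcp_pos: [0.6254, 0.3165, 0.1327]
orientation: [0.255, 0.165, 0.952, -0.043]
wrist_force: [-0.0, -0.5, -4.0]
finger_gap: 0.0123
grip_force: 89.2
```

>>> {"method": "carry_out", "body": {
  "series": [
    {"delta_rot": [0,0,0],"travel": [-0.3,-0.84,0],"fingers": 1},
    {"delta_rot": [0,0,0],"travel": [0.3,0.84,0],"fingers": 1},
    {"delta_rot": [0,0,0],"travel": [0.3,0.84,0],"fingers": 1},
    {"delta_rot": [0,0,0],"travel": [-0.3,-0.84,0],"fingers": 1},
    {"delta_rot": [0,0,0],"travel": [-0.3,-0.84,0],"fingers": 1}
  ]
}}

```text
clock: 16.12
tcp_pos: [0.6161, 0.293, 0.1318]
orientation: [0.254, 0.165, 0.952, -0.045]
wrist_force: [0.4, -1.3, -4.0]
finger_gap: 0.0126
grip_force: 89.3
```

>>> {"method": "carry_out", "body": {
  "series": [
    {"delta_rot": [0,0,0],"travel": [0.3,0.84,0],"fingers": 1},
    {"delta_rot": [0,0,0],"travel": [0.3,0.84,0],"fingers": 1},
    {"delta_rot": [0,0,0],"travel": [-0.3,-0.84,0],"fingers": 1},
    {"delta_rot": [0,0,0],"travel": [-0.3,-0.84,0],"fingers": 1},
    {"delta_rot": [0,0,0],"travel": [0.3,0.84,0],"fingers": 1}
  ]
}}

```text
clock: 16.75
tcp_pos: [0.6216, 0.3108, 0.1308]
orientation: [0.253, 0.166, 0.952, -0.047]
wrist_force: [0.1, 0.7, -3.6]
finger_gap: 0.0124
grip_force: 89.5
```

```bash
cat >> h.py <<'E'
def look():
    p,R=st(); H=p-.0476*R[:,2]; f=R[:,1].copy(); f[2]=0; f/=np.linalg.norm(f); b=np.array([-f[1],f[0],0])
    print('H',H.round(4))
    for n,c,(x0,x1,y0,y1) in(('top',cam('top'),(150,250,135,245)),('scene',cam('scene'),(258,330,90,195))):
        h=cl(c)
        for lab,lo,hi in(('clove',14,21),('bulb',9,14)):
            m=cv2.inRange(h,(lo,50,120),(hi-1,160,255)); M=np.zeros_like(m); M[y0:y1,x0:x1]=m[y0:y1,x0:x1]
            k,l,q,ce=cv2.connectedComponentsWithStats(M)
            for i in range(1,k):
                if q[i,4]>=(7 if lab=='clove' else 20):
                    z=H[2]-.112+(.02 if lab=='clove' else .042)
                    a=plane(c,[ce[i]],z)[0]-H; e=plane(c,[ce[i]],.018)[0]-[.601,.32,0]
                    print(n,lab,'px',ce[i].round().tolist(),'area',q[i,4],'sieve x,y',round(-a@f,3),round(a@b,3),'| tin(as floor)',round(e@f,3),round(e@b,3))
E
python3 -c "
from h import *;look()"
```

```text
t 16.75 tcp [0.6216 0.3108 0.1308] y [ 0.34   0.94  -0.005] z [ 0.466 -0.173 -0.868] az 70.1 grasp [0.6128 0.314  0.1473] j [ 0.53  0.33 -0.24  0.66 -0.4   0.81] F [ 0.1  0.7 -3.6] gap 0.0124 grip 89.5
H [0.5994 0.319  0.1721]
top clove px [161.0, 166.0] area 61 sieve x,y -0.114 -0.016 | tin(as floor) 0.142 -0.017
top clove px [215.0, 181.0] area 50 sieve x,y 0.014 -0.026 | tin(as floor) 0.005 -0.028
top clove px [211.0, 188.0] area 55 sieve x,y 0.011 -0.009 | tin(as floor) 0.008 -0.01
top clove px [206.0, 196.0] area 27 sieve x,y 0.007 0.013 | tin(as floor) 0.012 0.013
top clove px [207.0, 206.0] area 11 sieve x,y 0.017 0.033 | tin(as floor) 0.001 0.035
top clove px [150.0, 227.0] area 7 sieve x,y -0.084 0.119 | tin(as floor) 0.109 0.127
top clove px [167.0, 240.0] area 306 sieve x,y -0.038 0.13 | tin(as floor) 0.06 0.139
top bulb px [218.0, 202.0] area 398 sieve x,y 0.044 0.015 | tin(as floor) -0.021 0.016
scene clove px [260.0, 104.0] area 100 sieve x,y -0.187 0.079 | tin(as floor) 0.279 0.089
scene clove px [279.0, 132.0] area 8 sieve x,y -0.048 0.024 | tin(as floor) 0.127 0.029
scene clove px [276.0, 141.0] area 14 sieve x,y -0.01 0.033 | tin(as floor) 0.086 0.039
scene clove px [293.0, 141.0] area 17 sieve x,y -0.004 -0.013 | tin(as floor) 0.079 -0.011
scene clove px [299.0, 143.0] area 26 sieve x,y 0.003 -0.029 | tin(as floor) 0.071 -0.029
scene clove px [259.0, 178.0] area 7 sieve x,y 0.129 0.075 | tin(as floor) -0.066 0.084
scene bulb px [282.0, 127.0] area 198 sieve x,y -0.042 0.014 | tin(as floor) 0.152 0.02
scene bulb px [284.0, 143.0] area 120 sieve x,y 0.029 0.012 | tin(as floor) 0.072 0.017
```

All four cloves are still on the plate at sieve x of about 0, so symmetric strokes only rock them. I'll use an asymmetric stroke, with a slow build-up, a sharp reversal at full speed and a gentle stop, so the cloves drift towards the front slots.

>>> {"method": "carry_out", "body": {
  "series": [
    {"delta_rot": [0,0,0],"travel": [-0.108,-0.3,0],"fingers": 1},
    {"delta_rot": [0,0,0],"travel": [-0.144,-0.4,0],"fingers": 1},
    {"delta_rot": [0,0,0],"travel": [-0.09,-0.25,0],"fingers": 1},
    {"delta_rot": [0,0,0],"travel": [0.126,0.35,0],"fingers": 1},
    {"delta_rot": [0,0,0],"travel": [0.252,0.7,0],"fingers": 1}
  ]
}}

```text
clock: 17.48
tcp_pos: [0.6255, 0.3177, 0.1324]
orientation: [0.255, 0.166, 0.952, -0.044]
wrist_force: [0.3, -0.9, -4.2]
finger_gap: 0.0125
grip_force: 89.5
```

>>> {"method": "carry_out", "body": {
  "series": [
    {"delta_rot": [0,0,0],"travel": [0.342,0.95,0],"fingers": 1},
    {"delta_rot": [0,0,0],"travel": [-0.36,-1,0],"fingers": 1},
    {"delta_rot": [0,0,0],"travel": [-0.252,-0.7,0],"fingers": 1},
    {"delta_rot": [0,0,0],"travel": [-0.108,-0.3,0],"fingers": 1},
    {"delta_rot": [0,0,0],"travel": [0.126,0.35,0],"fingers": 1}
  ]
}}

```text
clock: 18.1
tcp_pos: [0.619, 0.3, 0.1322]
orientation: [0.255, 0.166, 0.952, -0.044]
wrist_force: [0.3, 0.7, -5.0]
finger_gap: 0.0123
grip_force: 89.6
```

>>> {"method": "carry_out", "body": {
  "series": [
    {"delta_rot": [0,0,0],"travel": [0.252,0.7,0],"fingers": 1},
    {"delta_rot": [0,0,0],"travel": [0.342,0.95,0],"fingers": 1},
    {"delta_rot": [0,0,0],"travel": [-0.36,-1,0],"fingers": 1},
    {"delta_rot": [0,0,0],"travel": [-0.252,-0.7,0],"fingers": 1},
    {"delta_rot": [0,0,0],"travel": [-0.108,-0.3,0],"fingers": 1}
  ]
}}

```text
clock: 18.73
tcp_pos: [0.616, 0.2919, 0.1321]
orientation: [0.255, 0.165, 0.952, -0.044]
wrist_force: [0.3, 0.3, -4.0]
finger_gap: 0.0127
grip_force: 89.6
```

```bash
python3 -c "
from h import *;look()"
```

```text
t 18.73 tcp [0.616  0.2919 0.1321] y [0.337 0.941 0.   ] z [ 0.47  -0.168 -0.866] az 70.3 grasp [0.6071 0.2951 0.1486] j [ 0.51  0.29 -0.29  0.62 -0.38  0.78] F [ 0.3  0.3 -4. ] gap 0.0127 grip 89.6
H [0.5937 0.2999 0.1734]
top clove px [198.0, 174.0] area 29 sieve x,y -0.049 -0.026 | tin(as floor) 0.051 -0.029
top clove px [210.0, 180.0] area 24 sieve x,y -0.018 -0.024 | tin(as floor) 0.017 -0.027
top clove px [214.0, 196.0] area 9 sieve x,y 0.005 0.007 | tin(as floor) -0.006 0.006
top clove px [202.0, 203.0] area 13 sieve x,y -0.015 0.03 | tin(as floor) 0.015 0.031
top clove px [156.0, 224.0] area 77 sieve x,y -0.095 0.107 | tin(as floor) 0.101 0.114
top clove px [175.0, 241.0] area 132 sieve x,y -0.041 0.129 | tin(as floor) 0.042 0.136
top bulb px [185.0, 181.0] area 27 sieve x,y -0.061 -0.001 | tin(as floor) 0.073 -0.003
top bulb px [226.0, 204.0] area 397 sieve x,y 0.041 0.015 | tin(as floor) -0.039 0.015
scene clove px [259.0, 108.0] area 60 sieve x,y -0.186 0.081 | tin(as floor) 0.258 0.09
scene clove px [280.0, 137.0] area 18 sieve x,y -0.044 0.022 | tin(as floor) 0.102 0.026
scene clove px [296.0, 142.0] area 26 sieve x,y -0.016 -0.021 | tin(as floor) 0.072 -0.021
scene clove px [278.0, 145.0] area 22 sieve x,y -0.01 0.029 | tin(as floor) 0.065 0.033
scene clove px [286.0, 144.0] area 7 sieve x,y -0.014 0.008 | tin(as floor) 0.07 0.011
scene bulb px [282.0, 132.0] area 177 sieve x,y -0.037 0.014 | tin(as floor) 0.126 0.018
scene bulb px [284.0, 150.0] area 121 sieve x,y 0.037 0.012 | tin(as floor) 0.042 0.016
```

The cloves drifted about 20 mm forward, so the stroke works. More cycles.

>>> {"method": "carry_out", "body": {
  "series": [
    {"delta_rot": [0,0,0],"travel": [0.126,0.35,0],"fingers": 1},
    {"delta_rot": [0,0,0],"travel": [0.252,0.7,0],"fingers": 1},
    {"delta_rot": [0,0,0],"travel": [0.342,0.95,0],"fingers": 1},
    {"delta_rot": [0,0,0],"travel": [-0.36,-1,0],"fingers": 1},
    {"delta_rot": [0,0,0],"travel": [-0.252,-0.7,0],"fingers": 1}
  ]
}}

```text
clock: 19.45
tcp_pos: [0.6188, 0.3002, 0.1317]
orientation: [0.255, 0.165, 0.952, -0.044]
wrist_force: [-0.3, -0.5, -4.6]
finger_gap: 0.0126
grip_force: 89.6
```

>>> {"method": "carry_out", "body": {
  "series": [
    {"delta_rot": [0,0,0],"travel": [-0.108,-0.3,0],"fingers": 1},
    {"delta_rot": [0,0,0],"travel": [0.126,0.35,0],"fingers": 1},
    {"delta_rot": [0,0,0],"travel": [0.252,0.7,0],"fingers": 1},
    {"delta_rot": [0,0,0],"travel": [0.342,0.95,0],"fingers": 1},
    {"delta_rot": [0,0,0],"travel": [-0.36,-1,0],"fingers": 1}
  ]
}}

```text
clock: 20.08
tcp_pos: [0.6274, 0.3213, 0.1326]
orientation: [0.256, 0.164, 0.952, -0.042]
wrist_force: [0.1, -0.6, -3.6]
finger_gap: 0.0125
grip_force: 89.6
```

>>> {"method": "carry_out", "body": {
  "series": [
    {"delta_rot": [0,0,0],"travel": [-0.252,-0.7,0],"fingers": 1},
    {"delta_rot": [0,0,0],"travel": [-0.108,-0.3,0],"fingers": 1}
  ]
}}

```text
clock: 20.32
tcp_pos: [0.6161, 0.2921, 0.1322]
orientation: [0.255, 0.165, 0.952, -0.044]
wrist_force: [-0.1, -0.2, -3.9]
finger_gap: 0.0126
grip_force: 89.5
```

```bash
python3 -c "
from h import *;look()"
```

```text
t 20.32 tcp [0.6161 0.2921 0.1322] y [0.337 0.941 0.001] z [ 0.47  -0.168 -0.866] az 70.3 grasp [0.6072 0.2953 0.1486] j [ 0.51  0.29 -0.29  0.62 -0.38  0.78] F [-0.1 -0.2 -3.9] gap 0.0126 grip 89.5
H [0.5937 0.3001 0.1734]
top clove px [198.0, 174.0] area 29 sieve x,y -0.048 -0.026 | tin(as floor) 0.051 -0.029
top clove px [201.0, 203.0] area 19 sieve x,y -0.016 0.031 | tin(as floor) 0.016 0.032
top clove px [156.0, 224.0] area 77 sieve x,y -0.095 0.107 | tin(as floor) 0.101 0.114
top clove px [175.0, 241.0] area 134 sieve x,y -0.041 0.129 | tin(as floor) 0.042 0.136
top bulb px [185.0, 181.0] area 32 sieve x,y -0.061 -0.002 | tin(as floor) 0.074 -0.004
top bulb px [226.0, 204.0] area 393 sieve x,y 0.041 0.015 | tin(as floor) -0.039 0.015
scene clove px [259.0, 108.0] area 60 sieve x,y -0.186 0.081 | tin(as floor) 0.258 0.09
scene clove px [281.0, 129.0] area 13 sieve x,y -0.078 0.019 | tin(as floor) 0.14 0.023
scene clove px [281.0, 135.0] area 9 sieve x,y -0.052 0.018 | tin(as floor) 0.112 0.022
scene clove px [293.0, 142.0] area 15 sieve x,y -0.02 -0.011 | tin(as floor) 0.076 -0.011
scene clove px [278.0, 145.0] area 21 sieve x,y -0.011 0.029 | tin(as floor) 0.067 0.033
scene clove px [286.0, 143.0] area 11 sieve x,y -0.015 0.008 | tin(as floor) 0.072 0.01
scene clove px [259.0, 178.0] area 7 sieve x,y 0.11 0.076 | tin(as floor) -0.066 0.084
scene bulb px [282.0, 131.0] area 165 sieve x,y -0.039 0.015 | tin(as floor) 0.129 0.019
scene bulb px [284.0, 150.0] area 123 sieve x,y 0.037 0.013 | tin(as floor) 0.043 0.017
```

One clove has dropped, and the other three look blocked by the front bulb. I'll add a sideways drift stroke to move the cloves and the bulb sideways, then another forward cycle.

>>> {"method": "carry_out", "body": {
  "series": [
    {"delta_rot": [0,0,0],"travel": [-0.172,0.276,0],"fingers": 1},
    {"delta_rot": [0,0,0],"travel": [-0.172,0.276,0],"fingers": 1},
    {"delta_rot": [0,0,0],"travel": [-0.172,0.276,0],"fingers": 1},
    {"delta_rot": [0,0,0],"travel": [-0.172,0.276,0],"fingers": 1},
    {"delta_rot": [0,0,0],"travel": [0.35,-0.126,0],"fingers": 1}
  ]
}}

```text
clock: 21.05
tcp_pos: [0.6067, 0.317, 0.1319]
orientation: [0.254, 0.164, 0.952, -0.044]
wrist_force: [-0.4, 0.7, -4.7]
finger_gap: 0.0124
grip_force: 89.6
```

>>> {"method": "carry_out", "body": {
  "series": [
    {"delta_rot": [0,0,0],"travel": [0.7,-0.252,0],"fingers": 1},
    {"delta_rot": [0,0,0],"travel": [0.95,-0.342,0],"fingers": 1},
    {"delta_rot": [0,0,0],"travel": [-1,0.36,0],"fingers": 1},
    {"delta_rot": [0,0,0],"travel": [-0.7,0.252,0],"fingers": 1},
    {"delta_rot": [0,0,0],"travel": [-0.3,0.108,0],"fingers": 1}
  ]
}}

```text
clock: 21.68
tcp_pos: [0.5973, 0.3191, 0.1317]
orientation: [0.254, 0.165, 0.952, -0.045]
wrist_force: [-0.6, -0.6, -4.0]
finger_gap: 0.0125
grip_force: 89.7
```

>>> {"method": "carry_out", "body": {
  "series": [
    {"delta_rot": [0,0,0],"travel": [0.154,-0.326,0],"fingers": 1},
    {"delta_rot": [0,0,0],"travel": [0.154,-0.326,0],"fingers": 1},
    {"delta_rot": [0,0,0],"travel": [0.154,-0.326,0],"fingers": 1},
    {"delta_rot": [0,0,0],"travel": [0.154,-0.326,0],"fingers": 1},
    {"delta_rot": [0,0,0],"travel": [0.126,0.35,0],"fingers": 1}
  ]
}}

```text
clock: 22.3
tcp_pos: [0.6175, 0.2937, 0.1319]
orientation: [0.254, 0.166, 0.952, -0.045]
wrist_force: [-0.7, 1.1, -4.4]
finger_gap: 0.0125
grip_force: 89.7
```

>>> {"method": "carry_out", "body": {
  "series": [
    {"delta_rot": [0,0,0],"travel": [0.252,0.7,0],"fingers": 1},
    {"delta_rot": [0,0,0],"travel": [0.342,0.95,0],"fingers": 1},
    {"delta_rot": [0,0,0],"travel": [-0.36,-1,0],"fingers": 1},
    {"delta_rot": [0,0,0],"travel": [-0.252,-0.7,0],"fingers": 1},
    {"delta_rot": [0,0,0],"travel": [-0.108,-0.3,0],"fingers": 1}
  ]
}}

```text
clock: 22.92
tcp_pos: [0.6137, 0.2862, 0.1318]
orientation: [0.254, 0.165, 0.952, -0.044]
wrist_force: [0.2, 0.2, -3.5]
finger_gap: 0.0124
grip_force: 89.6
```

```bash
python3 -c "
from h import *;look()"
```

```text
t 22.93 tcp [0.6137 0.2862 0.1318] y [ 0.338  0.941 -0.   ] z [ 0.469 -0.169 -0.867] az 70.3 grasp [0.6048 0.2894 0.1482] j [ 0.5   0.28 -0.31  0.62 -0.38  0.77] F [ 0.2  0.2 -3.5] gap 0.0124 grip 89.6
H [0.5913 0.2942 0.173 ]
top clove px [195.0, 177.0] area 31 sieve x,y -0.058 -0.019 | tin(as floor) 0.053 -0.022
top clove px [217.0, 184.0] area 51 sieve x,y -0.006 -0.021 | tin(as floor) -0.002 -0.024
top clove px [158.0, 224.0] area 94 sieve x,y -0.097 0.106 | tin(as floor) 0.095 0.112
top clove px [177.0, 242.0] area 90 sieve x,y -0.041 0.128 | tin(as floor) 0.036 0.136
top bulb px [193.0, 176.0] area 175 sieve x,y -0.055 -0.018 | tin(as floor) 0.059 -0.022
top bulb px [228.0, 205.0] area 390 sieve x,y 0.042 0.015 | tin(as floor) -0.047 0.015
scene clove px [259.0, 109.0] area 51 sieve x,y -0.187 0.081 | tin(as floor) 0.252 0.09
scene clove px [293.0, 129.0] area 50 sieve x,y -0.081 -0.015 | tin(as floor) 0.136 -0.014
scene clove px [287.0, 136.0] area 10 sieve x,y -0.052 0.003 | tin(as floor) 0.104 0.005
scene clove px [298.0, 136.0] area 8 sieve x,y -0.048 -0.026 | tin(as floor) 0.099 -0.027
scene clove px [285.0, 145.0] area 19 sieve x,y -0.017 0.01 | tin(as floor) 0.066 0.013
scene clove px [298.0, 147.0] area 28 sieve x,y -0.004 -0.023 | tin(as floor) 0.052 -0.024
scene bulb px [294.0, 135.0] area 115 sieve x,y -0.026 -0.016 | tin(as floor) 0.107 -0.016
scene bulb px [284.0, 152.0] area 118 sieve x,y 0.037 0.012 | tin(as floor) 0.035 0.016
```

Two cloves remain on the plate, and the front bulb has moved aside. The rear slot on the clove's side is free, so I'll drift rearward.

>>> {"method": "carry_out", "body": {
  "series": [
    {"delta_rot": [0,0,0],"travel": [0.108,0.3,0],"fingers": 1},
    {"delta_rot": [0,0,0],"travel": [0.216,0.6,0],"fingers": 1},
    {"delta_rot": [0,0,0],"travel": [0.216,0.6,0],"fingers": 1},
    {"delta_rot": [0,0,0],"travel": [0.144,0.4,0],"fingers": 1},
    {"delta_rot": [0,0,0],"travel": [0.072,0.2,0],"fingers": 1}
  ]
}}

```text
clock: 23.65
tcp_pos: [0.6332, 0.3403, 0.1318]
orientation: [0.255, 0.165, 0.952, -0.044]
wrist_force: [-0.1, -0.6, -4.7]
finger_gap: 0.0126
grip_force: 89.7
```

>>> {"method": "carry_out", "body": {
  "series": [
    {"delta_rot": [0,0,0],"travel": [-0.126,-0.35,0],"fingers": 1},
    {"delta_rot": [0,0,0],"travel": [-0.252,-0.7,0],"fingers": 1},
    {"delta_rot": [0,0,0],"travel": [-0.342,-0.95,0],"fingers": 1},
    {"delta_rot": [0,0,0],"travel": [0.36,1,0],"fingers": 1},
    {"delta_rot": [0,0,0],"travel": [0.252,0.7,0],"fingers": 1}
  ]
}}

```text
clock: 24.28
tcp_pos: [0.6299, 0.3302, 0.1323]
orientation: [0.255, 0.166, 0.952, -0.045]
wrist_force: [1.2, 0.2, -3.6]
finger_gap: 0.0125
grip_force: 89.7
```

>>> {"method": "carry_out", "body": {
  "series": [
    {"delta_rot": [0,0,0],"travel": [0.108,0.3,0],"fingers": 1},
    {"delta_rot": [0,0,0],"travel": [-0.126,-0.35,0],"fingers": 1},
    {"delta_rot": [0,0,0],"travel": [-0.252,-0.7,0],"fingers": 1},
    {"delta_rot": [0,0,0],"travel": [-0.342,-0.95,0],"fingers": 1},
    {"delta_rot": [0,0,0],"travel": [0.36,1,0],"fingers": 1}
  ]
}}

```text
clock: 24.9
tcp_pos: [0.6201, 0.3083, 0.1299]
orientation: [0.252, 0.167, 0.952, -0.048]
wrist_force: [-0.2, 0.4, -3.2]
finger_gap: 0.0127
grip_force: 89.7
```

>>> {"method": "carry_out", "body": {
  "series": [
    {"delta_rot": [0,0,0],"travel": [0.252,0.7,0],"fingers": 1},
    {"delta_rot": [0,0,0],"travel": [0.108,0.3,0],"fingers": 1}
  ]
}}

```text
clock: 25.15
tcp_pos: [0.6326, 0.3383, 0.132]
orientation: [0.254, 0.165, 0.952, -0.045]
wrist_force: [-0.6, -0.2, -4.0]
finger_gap: 0.0122
grip_force: 89.7
```

```bash
python3 -c "
from h import *;look()"
```

```text
t 25.15 tcp [0.6326 0.3383 0.132 ] y [ 0.338  0.941 -0.001] z [ 0.47  -0.169 -0.866] az 70.3 grasp [0.6237 0.3415 0.1485] j [ 0.56  0.37 -0.17  0.68 -0.4   0.84] F [-0.6 -0.2 -4. ] gap 0.0122 grip 89.7
H [0.6103 0.3463 0.1733]
top clove px [173.0, 170.0] area 8 sieve x,y -0.055 -0.018 | tin(as floor) 0.111 -0.02
top clove px [192.0, 191.0] area 45 sieve x,y 0.002 0.013 | tin(as floor) 0.05 0.012
top clove px [246.0, 196.0] area 22 sieve x,y 0.12 -0.016 | tin(as floor) -0.077 -0.019
top clove px [163.0, 237.0] area 472 sieve x,y -0.021 0.129 | tin(as floor) 0.074 0.136
top bulb px [170.0, 167.0] area 133 sieve x,y -0.054 -0.02 | tin(as floor) 0.12 -0.024
top bulb px [205.0, 197.0] area 388 sieve x,y 0.042 0.015 | tin(as floor) 0.014 0.014
scene clove px [260.0, 101.0] area 139 sieve x,y -0.171 0.078 | tin(as floor) 0.295 0.087
scene clove px [292.0, 118.0] area 57 sieve x,y -0.078 -0.012 | tin(as floor) 0.194 -0.012
scene clove px [286.0, 118.0] area 10 sieve x,y -0.08 0.004 | tin(as floor) 0.196 0.006
scene clove px [296.0, 122.0] area 12 sieve x,y -0.055 -0.025 | tin(as floor) 0.169 -0.026
scene bulb px [294.0, 123.0] area 104 sieve x,y -0.024 -0.017 | tin(as floor) 0.168 -0.018
scene bulb px [283.0, 137.0] area 109 sieve x,y 0.033 0.012 | tin(as floor) 0.102 0.016
```

One more clove fell into the tin (about (-0.077, -0.019) in tin axes), and one is left near sieve (0.002, 0.013). The front bulb is now on the other side, so I'll drift forward again.

>>> {"method": "carry_out", "body": {
  "series": [
    {"delta_rot": [0,0,0],"travel": [-0.108,-0.3,0],"fingers": 1},
    {"delta_rot": [0,0,0],"travel": [-0.216,-0.6,0],"fingers": 1},
    {"delta_rot": [0,0,0],"travel": [-0.216,-0.6,0],"fingers": 1},
    {"delta_rot": [0,0,0],"travel": [-0.144,-0.4,0],"fingers": 1},
    {"delta_rot": [0,0,0],"travel": [-0.072,-0.2,0],"fingers": 1}
  ]
}}

```text
clock: 25.88
tcp_pos: [0.6136, 0.2853, 0.1322]
orientation: [0.255, 0.166, 0.952, -0.044]
wrist_force: [-0.3, -0.9, -2.8]
finger_gap: 0.0123
grip_force: 89.8
```

>>> {"method": "carry_out", "body": {
  "series": [
    {"delta_rot": [0,0,0],"travel": [0.126,0.35,0],"fingers": 1},
    {"delta_rot": [0,0,0],"travel": [0.252,0.7,0],"fingers": 1},
    {"delta_rot": [0,0,0],"travel": [0.342,0.95,0],"fingers": 1},
    {"delta_rot": [0,0,0],"travel": [-0.36,-1,0],"fingers": 1},
    {"delta_rot": [0,0,0],"travel": [-0.252,-0.7,0],"fingers": 1}
  ]
}}

```text
clock: 26.5
tcp_pos: [0.6168, 0.2949, 0.1315]
orientation: [0.254, 0.165, 0.952, -0.044]
wrist_force: [-0.1, 0.1, -3.1]
finger_gap: 0.0127
grip_force: 89.7
```

>>> {"method": "carry_out", "body": {
  "series": [
    {"delta_rot": [0,0,0],"travel": [-0.108,-0.3,0],"fingers": 1},
    {"delta_rot": [0,0,0],"travel": [0.126,0.35,0],"fingers": 1},
    {"delta_rot": [0,0,0],"travel": [0.252,0.7,0],"fingers": 1},
    {"delta_rot": [0,0,0],"travel": [0.342,0.95,0],"fingers": 1},
    {"delta_rot": [0,0,0],"travel": [-0.36,-1,0],"fingers": 1}
  ]
}}

```text
clock: 27.12
tcp_pos: [0.6256, 0.3162, 0.1326]
orientation: [0.256, 0.164, 0.952, -0.042]
wrist_force: [-0.5, -0.7, -4.3]
finger_gap: 0.0126
grip_force: 89.8
```

>>> {"method": "carry_out", "body": {
  "series": [
    {"delta_rot": [0,0,0],"travel": [-0.252,-0.7,0],"fingers": 1},
    {"delta_rot": [0,0,0],"travel": [-0.108,-0.3,0],"fingers": 1}
  ]
}}

```text
clock: 27.38
tcp_pos: [0.6143, 0.287, 0.1321]
orientation: [0.255, 0.165, 0.952, -0.044]
wrist_force: [-0.2, -0.2, -4.5]
finger_gap: 0.0124
grip_force: 89.7
```

```bash
python3 -c "
from h import *;look()"
```

```text
t 27.38 tcp [0.6143 0.287  0.1321] y [0.337 0.941 0.   ] z [ 0.47  -0.168 -0.866] az 70.3 grasp [0.6053 0.2902 0.1486] j [ 0.5   0.28 -0.3   0.62 -0.38  0.77] F [-0.2 -0.2 -4.5] gap 0.0124 grip 89.7
H [0.5919 0.295  0.1734]
top clove px [194.0, 177.0] area 37 sieve x,y -0.06 -0.017 | tin(as floor) 0.057 -0.019
top clove px [241.0, 197.0] area 12 sieve x,y 0.056 -0.011 | tin(as floor) -0.067 -0.013
top clove px [158.0, 223.0] area 92 sieve x,y -0.097 0.106 | tin(as floor) 0.097 0.112
top clove px [177.0, 242.0] area 97 sieve x,y -0.041 0.128 | tin(as floor) 0.037 0.136
top bulb px [193.0, 175.0] area 173 sieve x,y -0.054 -0.019 | tin(as floor) 0.06 -0.023
top bulb px [228.0, 205.0] area 396 sieve x,y 0.042 0.015 | tin(as floor) -0.045 0.015
scene clove px [259.0, 109.0] area 53 sieve x,y -0.187 0.081 | tin(as floor) 0.254 0.09
scene clove px [294.0, 128.0] area 28 sieve x,y -0.086 -0.017 | tin(as floor) 0.143 -0.017
scene clove px [296.0, 135.0] area 12 sieve x,y -0.053 -0.022 | tin(as floor) 0.107 -0.023
scene clove px [297.0, 174.0] area 7 sieve x,y 0.098 -0.016 | tin(as floor) -0.058 -0.016
scene bulb px [294.0, 134.0] area 135 sieve x,y -0.028 -0.016 | tin(as floor) 0.11 -0.017
scene bulb px [284.0, 151.0] area 113 sieve x,y 0.037 0.013 | tin(as floor) 0.036 0.016
```

No clove shows on the plate any more. I'll lift the sieve level and carry it off the tin to count the cloves there.

>>> {"method": "carry_out", "body": {
  "series": [
    {"delta_rot": [0,0,0],"travel": [0,0,0.3],"fingers": 1},
    {"delta_rot": [0,0,0],"travel": [0,0,0.6],"fingers": 1},
    {"delta_rot": [0,0,0],"travel": [-0.02,-0.2,0.7],"fingers": 1},
    {"delta_rot": [0,0,0],"travel": [-0.04,-0.4,0.6],"fingers": 1},
    {"delta_rot": [0,0,0],"travel": [-0.06,-0.6,0.4],"fingers": 1}
  ]
}}

```text
clock: 28.1
tcp_pos: [0.6114, 0.256, 0.1991]
orientation: [0.255, 0.165, 0.952, -0.044]
wrist_force: [0.4, -0.7, -3.2]
finger_gap: 0.0127
grip_force: 89.8
```

>>> {"method": "carry_out", "body": {
  "series": [
    {"delta_rot": [0,0,0],"travel": [-0.08,-0.8,0.1],"fingers": 1},
    {"delta_rot": [0,0,0],"travel": [-0.09,-0.9,0],"fingers": 1},
    {"delta_rot": [0,0,0],"travel": [-0.09,-0.9,0],"fingers": 1},
    {"delta_rot": [0,0,0],"travel": [-0.09,-0.9,0],"fingers": 1},
    {"delta_rot": [0,0,0],"travel": [-0.09,-0.9,0],"fingers": 1}
  ]
}}

```text
clock: 28.72
tcp_pos: [0.5987, 0.1441, 0.1987]
orientation: [0.254, 0.166, 0.952, -0.045]
wrist_force: [0.5, -0.3, -3.2]
finger_gap: 0.0122
grip_force: 89.8
```

>>> {"method": "carry_out", "body": {
  "series": [
    {"delta_rot": [0,0,0],"travel": [-0.08,-0.8,0],"fingers": 1},
    {"delta_rot": [0,0,0],"travel": [-0.06,-0.6,0],"fingers": 1},
    {"delta_rot": [0,0,0],"travel": [-0.04,-0.4,0],"fingers": 1},
    {"delta_rot": [0,0,0],"travel": [-0.02,-0.2,0],"fingers": 1}
  ]
}}

```text
clock: 29.22
tcp_pos: [0.5947, 0.0957, 0.1994]
orientation: [0.254, 0.166, 0.952, -0.044]
wrist_force: [0.2, 0.7, -4.7]
finger_gap: 0.0125
grip_force: 89.7
```

Run:
```python
from h import *
p,R=st(); H=p-.0476*R[:,2]; print('H',H.round(4))
f=np.array([.338,.941]); b=np.array([-.941,.338])
cor=np.array([[.601,.32]]*4)+np.array([[i*f*.097+j*b*.077] for i,j in((1,1),(1,-1),(-1,-1),(-1,1))]).reshape(4,2)
for n in('top','scene'):
    c=cam(n); save(c,n+'_tin'); h=cl(c); M=np.zeros(h.shape[:2],np.uint8)
    cv2.fillConvexPoly(M,proj(c,np.c_[cor,np.full(4,.016)]).astype(np.int32),255)
    m=cv2.inRange(h,(5,38,90),(24,200,255))&M
    k,l,q,ce=cv2.connectedComponentsWithStats(m)
    for i in range(1,k):
        if q[i,4]>=5:
            e=plane(c,[ce[i]],.018)[0][:2]-[.601,.32]; print(n,ce[i].round().tolist(),q[i].tolist(),h[l==i].mean(0).round(),'tin',round(e@f,3),round(e@b,3))
```

```text
t 29.23 tcp [0.5947 0.0957 0.1994] y [ 0.338  0.941 -0.   ] z [ 0.47  -0.169 -0.867] az 70.2 grasp [0.5858 0.0989 0.2159] j [ 0.16  0.01 -0.47  0.62 -0.24  0.45] F [ 0.2  0.7 -4.7] gap 0.0125 grip 89.7
H [0.5724 0.1037 0.2407]
top [199.0, 174.0] [194, 171, 11, 7, 56] [ 16.  59. 209.] tin 0.048 -0.031
top [185.0, 180.0] [182, 176, 7, 10, 52] [ 16.  58. 210.] tin 0.073 -0.006
top [203.0, 202.0] [199, 198, 9, 8, 52] [ 16.  60. 211.] tin 0.014 0.027
top [241.0, 228.0] [236, 223, 9, 11, 33] [ 20.  53. 128.] tin -0.094 0.055
scene [313.0, 163.0] [306, 153, 14, 20, 172] [ 13.  53. 179.] tin -0.019 -0.062
scene [281.0, 157.0] [277, 155, 8, 5, 33] [ 17.  62. 196.] tin 0.013 0.026
scene [297.0, 174.0] [295, 173, 5, 3, 12] [ 18.  56. 204.] tin -0.059 -0.015
scene [307.0, 181.0] [296, 177, 22, 8, 102] [ 12.  56. 210.] tin -0.088 -0.041
```

All four cloves are in the tin, at (0.048,-0.031), (0.073,-0.006), (0.014,0.027) and (-0.059,-0.015) in tin axes. Before pouring I'll refine the basket's centre from its rim silhouettes.

Run:
```python
from h import *
c0={n:cam(n) for n in('top','scene')}
P={}
for n in c0:
    im=cv2.cvtColor(cv2.imread(f'pics/{n}0.png'),cv2.COLOR_BGR2HSV); m=cv2.inRange(im,(8,110,90),(24,255,255))
    if n=='top': m[:,:395]=0;m[:140]=0;m[215:]=0;m[:,485:]=0
    else: m[:,:355]=0;m[:250]=0;m[:,450:]=0
    m=cv2.morphologyEx(m,cv2.MORPH_OPEN,np.ones((3,3)));k,l,q,ce=cv2.connectedComponentsWithStats(m);i=1+q[1:,4].argmax()
    cn=max(cv2.findContours((l==i).astype(np.uint8),0,1)[0],key=cv2.contourArea); P[n]=plane(c0[n],cn.reshape(-1,2),.101)[:,:2]
for a in(5,10,15):
    u=np.array([np.cos(np.radians(a)),np.sin(np.radians(a))]);v=np.array([-u[1],u[0]])
    e=lambda n,w:(np.percentile(P[n]@w,[1,3,97,99]).round(3))
    print(a,'scene u',e('scene',u),'v',e('scene',v),'top u',e('top',u),'v',e('top',v))
r=cv2.minAreaRect(P['scene'].astype(np.float32)*1000);print(r, cv2.minAreaRect(P['top'].astype(np.float32)*1000))
p,R=st(); H=p-.0476*R[:,2]; t=c0['top']; s=c0['scene']
# expected sieve corners vs image: steel silhouette check
f=np.array([.338,.941,0]);b=np.array([-.941,.338,0])
for nm,x,y,z in(('rearL',-.07,.046,.053),('rearR',-.07,-.046,.053),('lipR',.11,-.046,.053)):
    w=H+x*f+y*b+[0,0,z-.112]; print(nm,proj(t,w).round(1),proj(s,w).round(1))
```

```text
5 scene u [0.51  0.511 0.66  0.662] v [-0.352 -0.351 -0.187 -0.186] top u [0.535 0.536 0.648 0.65 ] v [-0.332 -0.331 -0.177 -0.176]
10 scene u [0.484 0.485 0.635 0.636] v [-0.398 -0.398 -0.24  -0.239] top u [0.514 0.515 0.62  0.621] v [-0.382 -0.382 -0.228 -0.228]
15 scene u [0.452 0.453 0.608 0.609] v [-0.444 -0.443 -0.29  -0.289] top u [0.487 0.487 0.595 0.596] v [-0.432 -0.431 -0.276 -0.276]
((607.3385009765625, -216.6538848876953), (154.53851318359375, 156.97059631347656), 12.472282409667969) ((611.4847412109375, -201.96139526367188), (107.15423583984375, 155.37684631347656), 9.814298629760742)
t 29.43 tcp [0.595  0.0967 0.1995] y [ 0.337  0.941 -0.   ] z [ 0.47  -0.168 -0.867] az 70.3 grasp [0.5861 0.0999 0.216 ] j [ 0.16  0.01 -0.47  0.62 -0.24  0.45] F [-0.2  0.4 -3.6] gap 0.0126 grip 89.8
rearL [[324.5 230.8]] [[290.4 192.5]]
rearR [[340.4 186.2]] [[336.2 189.4]]
lipR [[254.3 155.9]] [[327.2 133.6]]
```

The basket origin is at (0.6195, -0.2065) with a yaw of about 10°, so the middle of the opening is near (0.616, -0.211). Its rim width of about 0.122 agrees with the given 0.125. I'll carry the sieve level to the far side of the basket with the lip over its near half.

>>> {"method": "carry_out", "body": {
  "series": [
    {"delta_rot": [0,0,0],"travel": [0,-0.3,0.1],"fingers": 1},
    {"delta_rot": [0,0,0],"travel": [0,-0.6,0.1],"fingers": 1},
    {"delta_rot": [0,0,0],"travel": [0,-0.9,0.1],"fingers": 1},
    {"delta_rot": [0,0,0],"travel": [0,-1,0.1],"fingers": 1},
    {"delta_rot": [0,0,0],"travel": [0,-1,0],"fingers": 1}
  ]
}}

```text
clock: 30.05
tcp_pos: [0.5951, -0.0002, 0.2102]
orientation: [0.255, 0.166, 0.952, -0.045]
wrist_force: [0.5, -0.6, -4.4]
finger_gap: 0.0124
grip_force: 89.7
```

>>> {"method": "carry_out", "body": {
  "series": [
    {"delta_rot": [0,0,0],"travel": [0,-1,0],"fingers": 1},
    {"delta_rot": [0,0,0],"travel": [0,-1,0],"fingers": 1},
    {"delta_rot": [0,0,0],"travel": [0,-1,0],"fingers": 1},
    {"delta_rot": [0,0,0],"travel": [0,-1,0],"fingers": 1},
    {"delta_rot": [0,0,0],"travel": [0,-1,0],"fingers": 1}
  ]
}}

```text
clock: 30.68
tcp_pos: [0.5946, -0.1254, 0.2098]
orientation: [0.255, 0.166, 0.952, -0.045]
wrist_force: [-0.3, 1.2, -3.1]
finger_gap: 0.0122
grip_force: 89.7
```

>>> {"method": "carry_out", "body": {
  "series": [
    {"delta_rot": [0,0,0],"travel": [-0.03,-1,0],"fingers": 1},
    {"delta_rot": [0,0,0],"travel": [-0.03,-1,0],"fingers": 1},
    {"delta_rot": [0,0,0],"travel": [-0.03,-1,0],"fingers": 1},
    {"delta_rot": [0,0,0],"travel": [-0.03,-1,0],"fingers": 1},
    {"delta_rot": [0,0,0],"travel": [-0.03,-1,0],"fingers": 1}
  ]
}}

```text
clock: 31.3
tcp_pos: [0.5905, -0.2505, 0.2098]
orientation: [0.255, 0.166, 0.952, -0.045]
wrist_force: [0.2, -0.1, -3.4]
finger_gap: 0.0123
grip_force: 89.8
```

>>> {"method": "carry_out", "body": {
  "series": [
    {"delta_rot": [0,0,0],"travel": [0,-1,0],"fingers": 1},
    {"delta_rot": [0,0,0],"travel": [0,-1,0],"fingers": 1},
    {"delta_rot": [0,0,0],"travel": [0,-0.9,0],"fingers": 1},
    {"delta_rot": [0,0,0],"travel": [0,-0.7,0],"fingers": 1},
    {"delta_rot": [0,0,0],"travel": [0,-0.4,0],"fingers": 1}
  ]
}}

```text
clock: 31.92
tcp_pos: [0.591, -0.3499, 0.2095]
orientation: [0.254, 0.166, 0.952, -0.044]
wrist_force: [0.5, -0.3, -3.9]
finger_gap: 0.0122
grip_force: 89.8
```

Run:
```python
from h import *
p,R=st(); H=p-.0476*R[:,2]; print('H',H.round(4))
f=R[:,1];b=np.array([-f[1],f[0],0])
for n in('top','scene'):
    c=cam(n); save(c,n+'_b'); h=cl(c)
    m=cv2.inRange(h,(4,35,80),(15,100,255)); M=np.zeros_like(m)
    u,v=proj(c,H-[0,0,.07])[0].astype(int); M[max(0,v-60):v+60,max(0,u-60):u+60]=m[max(0,v-60):v+60,max(0,u-60):u+60]
    k,l,q,ce=cv2.connectedComponentsWithStats(M)
    for i in range(1,k):
        if q[i,4]>=25:
            a=plane(c,[ce[i]],H[2]-.07)[0]-H; print(n,ce[i].round().tolist(),q[i,4],h[l==i].mean(0).round(),'sieve x,y',round(-a@f,3),round(a@b,3))
```

```text
t 31.93 tcp [ 0.591  -0.3499  0.2095] y [ 0.338  0.941 -0.   ] z [ 0.47  -0.169 -0.867] az 70.2 grasp [ 0.5821 -0.3466  0.2259] j [-0.75  0.12 -0.33  0.64  0.2  -0.35] F [ 0.5 -0.3 -3.9] gap 0.0122 grip 89.8
H [ 0.5687 -0.3418  0.2507]
top [504.0, 183.0] 633 [ 13.  59. 180.] sieve x,y -0.049 -0.013
top [529.0, 210.0] 97 [ 11.  57. 133.] sieve x,y 0.015 0.021
top [497.0, 217.0] 38 [ 15.  90. 203.] sieve x,y -0.043 0.056
top [498.0, 224.0] 64 [ 15.  90. 177.] sieve x,y -0.036 0.068
top [540.0, 220.0] 34 [ 13.  58. 136.] sieve x,y 0.04 0.032
scene [451.0, 326.0] 29 [ 13.  55. 194.] sieve x,y -0.047 -0.042
scene [431.0, 387.0] 693 [ 12.  56. 209.] sieve x,y 0.039 0.012
```

Both bulbs are still aboard, so I'll start tipping while keeping the lip over the near half of the opening.

>>> {"method": "carry_out", "body": {
  "series": [
    {"delta_rot": [-0.66,0.237,0],"travel": [0.058,0.161,0.02],"fingers": 1},
    {"delta_rot": [-0.66,0.237,0],"travel": [0.058,0.161,0.02],"fingers": 1},
    {"delta_rot": [-0.66,0.237,0],"travel": [0.058,0.161,0.02],"fingers": 1},
    {"delta_rot": [-0.66,0.237,0],"travel": [0.058,0.161,0.02],"fingers": 1},
    {"delta_rot": [-0.66,0.237,0],"travel": [0.058,0.161,0.02],"fingers": 1}
  ]
}}

```text
clock: 32.65
tcp_pos: [0.5986, -0.3269, 0.212]
orientation: [0.222, 0.117, 0.945, -0.21]
wrist_force: [-0.4, -0.3, -4.4]
finger_gap: 0.012
grip_force: 89.7
```

>>> {"method": "carry_out", "body": {
  "series": [
    {"delta_rot": [-0.513,0.184,0],"travel": [0.052,0.144,0.05],"fingers": 1},
    {"delta_rot": [-0.513,0.184,0],"travel": [0.052,0.144,0.05],"fingers": 1},
    {"delta_rot": [-0.513,0.184,0],"travel": [0.052,0.144,0.05],"fingers": 1},
    {"delta_rot": [-0.513,0.184,0],"travel": [0.052,0.144,0.05],"fingers": 1},
    {"delta_rot": [-0.513,0.184,0],"travel": [0.052,0.144,0.05],"fingers": 1}
  ]
}}

```text
clock: 33.28
tcp_pos: [0.6052, -0.3089, 0.218]
orientation: [0.192, 0.078, 0.92, -0.334]
wrist_force: [0.7, 0.4, -5.0]
finger_gap: 0.0125
grip_force: 89.9
```

```bash
cat >> h.py <<'E'
def bulbs():
    p,R=st(); H=p-.0476*R[:,2]; f=np.array([.338,.941,0]); th=np.arcsin(-R[2,1]); print('H',H.round(4),'tip',np.degrees(th).round(1))
    F=np.cos(th)*f-np.sin(th)*np.array([0,0,1]); Z=np.cos(th)*np.array([0,0,1])+np.sin(th)*f
    print('lip',(H+.106*F-.085*Z).round(3))
    for n in('top','scene'):
        c=cam(n); h=cl(c); m=cv2.inRange(h,(4,35,80),(14,100,255)); M=np.zeros_like(m); x0,x1,y0,y1=(400,570,130,240) if n=='top' else (350,475,230,400)
        M[y0:y1,x0:x1]=m[y0:y1,x0:x1]; M=cv2.morphologyEx(M,cv2.MORPH_OPEN,np.ones((2,2)))
        k,l,q,ce=cv2.connectedComponentsWithStats(M)
        for i in range(1,k):
            if q[i,4]>=25: print(n,ce[i].round().tolist(),q[i,4],h[l==i].mean(0).round(),'at z=.045:',plane(c,[ce[i]],.045)[0][:2].round(3),'at H-.07:',plane(c,[ce[i]],H[2]-.05)[0][:2].round(3))
E
python3 -c "
from h import *;bulbs()"
```

```text
t 33.27 tcp [ 0.6052 -0.3089  0.218 ] y [ 0.272  0.765 -0.584] z [ 0.3   -0.644 -0.704] az 70.4 grasp [ 0.5995 -0.2966  0.2314] j [-0.34  0.11 -0.48  0.36 -0.53 -0.35] F [ 0.7  0.4 -5. ] gap 0.0125 grip 89.9
H [ 0.5909 -0.2782  0.2515] tip 35.7
lip [ 0.603 -0.244  0.121]
top [500.0, 173.0] 52 [ 12.  50. 135.] at z=.045: [ 0.643 -0.354] at H-.07: [ 0.615 -0.284]
top [540.0, 207.0] 479 [ 12.  57. 183.] at z=.045: [ 0.563 -0.446] at H-.07: [ 0.549 -0.36 ]
scene [421.0, 317.0] 98 [ 14.  55. 208.] at z=.045: [ 0.651 -0.236] at H-.07: [ 0.581 -0.286]
scene [434.0, 338.0] 962 [ 13.  55. 192.] at z=.045: [ 0.649 -0.282] at H-.07: [ 0.579 -0.322]
```

>>> {"method": "carry_out", "body": {
  "series": [
    {"delta_rot": [-0.44,0.158,0],"travel": [0.038,0.105,0.05],"fingers": 1},
    {"delta_rot": [-0.44,0.158,0],"travel": [0.038,0.105,0.05],"fingers": 1},
    {"delta_rot": [-0.44,0.158,0],"travel": [0.038,0.105,0.05],"fingers": 1},
    {"delta_rot": [0,0,0],"travel": [0,0,0],"fingers": 1},
    {"delta_rot": [0,0,0],"travel": [0,0,0],"fingers": 1}
  ]
}}

```text
clock: 34.0
tcp_pos: [0.608, -0.3025, 0.2222]
orientation: [0.175, 0.059, 0.9, -0.395]
wrist_force: [0.2, 0.2, -3.1]
finger_gap: 0.0126
grip_force: 90.0
```

```bash
python3 -c "
from h import *;bulbs()"
```

```text
t 34.0 tcp [ 0.608  -0.3025  0.2222] y [ 0.244  0.681 -0.69 ] z [ 0.268 -0.732 -0.627] az 70.3 grasp [ 0.6029 -0.2886  0.2341] j [-0.27  0.14 -0.5   0.3  -0.69 -0.37] F [ 0.2  0.2 -3.1] gap 0.0126 grip 90.0
H [ 0.5952 -0.2677  0.252 ] tip 43.7
lip [ 0.601 -0.251  0.117]
top [497.0, 172.0] 34 [ 13.  41. 116.] at z=.045: [ 0.645 -0.349] at H-.07: [ 0.617 -0.279]
top [538.0, 203.0] 555 [ 12.  57. 175.] at z=.045: [ 0.572 -0.441] at H-.07: [ 0.556 -0.355]
scene [435.0, 332.0] 791 [ 13.  54. 194.] at z=.045: [ 0.657 -0.274] at H-.07: [ 0.586 -0.315]
scene [420.0, 318.0] 73 [ 14.  55. 201.] at z=.045: [ 0.648 -0.237] at H-.07: [ 0.579 -0.287]
```

>>> {"method": "carry_out", "body": {
  "series": [
    {"delta_rot": [-0.4,0.144,0],"travel": [0.038,0.105,0.05],"fingers": 1},
    {"delta_rot": [-0.4,0.144,0],"travel": [0.038,0.105,0.05],"fingers": 1},
    {"delta_rot": [-0.35,0.126,0],"travel": [0.038,0.105,0.05],"fingers": 1},
    {"delta_rot": [0,0,0],"travel": [0,0,0],"fingers": 1},
    {"delta_rot": [0,0,0],"travel": [0,0,0],"fingers": 1}
  ]
}}

```text
clock: 34.72
tcp_pos: [0.6108, -0.295, 0.2261]
orientation: [0.159, 0.041, 0.879, -0.448]
wrist_force: [-0.2, -0.5, -3.7]
finger_gap: 0.0125
grip_force: 89.9
```

```bash
python3 -c "
from h import *;bulbs()"
```

```text
t 34.73 tcp [ 0.6108 -0.295   0.2261] y [ 0.214  0.596 -0.774] z [ 0.243 -0.8   -0.549] az 70.2 grasp [ 0.6061 -0.2798  0.2365] j [-0.21  0.18 -0.52  0.24 -0.82 -0.4 ] F [-0.2 -0.5 -3.7] gap 0.0125 grip 89.9
H [ 0.5992 -0.257   0.2522] tip 50.7
lip [ 0.6   -0.256  0.116]
top [512.0, 184.0] 61 [ 14.  51. 164.] at z=.045: [ 0.616 -0.383] at H-.07: [ 0.593 -0.307]
top [535.0, 200.0] 520 [ 12.  56. 174.] at z=.045: [ 0.578 -0.436] at H-.07: [ 0.561 -0.35 ]
scene [435.0, 324.0] 522 [ 14.  54. 192.] at z=.045: [ 0.666 -0.26 ] at H-.07: [ 0.592 -0.305]
scene [419.0, 317.0] 48 [ 14.  54. 199.] at z=.045: [ 0.648 -0.235] at H-.07: [ 0.578 -0.285]
```

>>> {"method": "carry_out", "body": {
  "series": [
    {"delta_rot": [-0.47,0.169,0],"travel": [0.074,0.207,0.07],"fingers": 1},
    {"delta_rot": [-0.47,0.169,0],"travel": [0.074,0.207,0.07],"fingers": 1},
    {"delta_rot": [0,0,0],"travel": [0,0,0],"fingers": 1},
    {"delta_rot": [0,0,0],"travel": [0,0,0],"fingers": 1}
  ]
}}

```text
clock: 35.33
tcp_pos: [0.6144, -0.2847, 0.2296]
orientation: [0.146, 0.026, 0.86, -0.489]
wrist_force: [-0.6, 0.2, -3.6]
finger_gap: 0.0127
grip_force: 90.1
```

```bash
python3 -c "
from h import *;bulbs()"
```

```text
t 35.33 tcp [ 0.6144 -0.2847  0.2296] y [ 0.187  0.52  -0.833] z [ 0.226 -0.848 -0.479] az 70.2 grasp [ 0.6101 -0.2686  0.2387] j [-0.16  0.22 -0.53  0.19 -0.93 -0.42] F [-0.6  0.2 -3.6] gap 0.0127 grip 90.1
H [ 0.6036 -0.2443  0.2524] tip 56.4
lip [ 0.6   -0.256  0.117]
top [476.0, 168.0] 89 [ 11.  55. 123.] at z=.045: [ 0.655 -0.3  ] at H-.07: [ 0.625 -0.238]
top [508.0, 195.0] 543 [ 13.  55. 191.] at z=.045: [ 0.59  -0.372] at H-.07: [ 0.571 -0.298]
scene [421.0, 303.0] 630 [ 13.  66. 192.] at z=.045: [ 0.668 -0.21 ] at H-.07: [ 0.594 -0.266]
scene [405.0, 310.0] 30 [ 14.  53. 226.] at z=.045: [ 0.63 -0.21] at H-.07: [ 0.565 -0.266]
```

>>> {"method": "carry_out", "body": {
  "series": [
    {"delta_rot": [-0.47,0.169,0],"travel": [0.074,0.207,0.07],"fingers": 1},
    {"delta_rot": [-0.47,0.169,0],"travel": [0.074,0.207,0.07],"fingers": 1},
    {"delta_rot": [0,0,0],"travel": [0,0,0],"fingers": 1},
    {"delta_rot": [0,0,0],"travel": [0,0,0],"fingers": 1}
  ]
}}

```text
clock: 35.92
tcp_pos: [0.6182, -0.2744, 0.2332]
orientation: [0.133, 0.011, 0.838, -0.529]
wrist_force: [-0.4, -0.3, -3.5]
finger_gap: 0.0124
grip_force: 90.2
```

```bash
python3 -c "
from h import *;bulbs()"
```

```text
t 35.92 tcp [ 0.6182 -0.2744  0.2332] y [ 0.158  0.44  -0.884] z [ 0.211 -0.89  -0.405] az 70.2 grasp [ 0.6142 -0.2574  0.2409] j [-0.11  0.26 -0.54  0.12 -1.04 -0.46] F [-0.4 -0.3 -3.5] gap 0.0124 grip 90.2
H [ 0.6081 -0.232   0.2525] tip 62.1
lip [ 0.599 -0.256  0.119]
scene [391.0, 282.0] 106 [ 14.  55. 187.] at z=.045: [ 0.639 -0.145] at H-.07: [ 0.572 -0.215]
scene [406.0, 286.0] 291 [ 13.  69. 168.] at z=.045: [ 0.661 -0.166] at H-.07: [ 0.589 -0.232]
scene [387.0, 301.0] 185 [ 14.  59. 190.] at z=.045: [ 0.609 -0.178] at H-.07: [ 0.548 -0.241]
```

The bulbs have left the rear of the sieve. To see whether both are in the basket, I'll raise the tilted sieve and look at which blobs stay put.

>>> {"method": "carry_out", "body": {
  "series": [
    {"delta_rot": [0,0,0],"travel": [0,0,0.3],"fingers": 1},
    {"delta_rot": [0,0,0],"travel": [0,0,0.3],"fingers": 1},
    {"delta_rot": [0,0,0],"travel": [0,0,0],"fingers": 1}
  ]
}}

```text
clock: 36.4
tcp_pos: [0.6187, -0.2742, 0.2496]
orientation: [0.133, 0.011, 0.838, -0.53]
wrist_force: [-0.3, 0.1, -3.1]
finger_gap: 0.0125
grip_force: 90.2
```

```bash
python3 -c "
from h import *;bulbs()
print(env.get_state()['wrist_force'])"
```

```text
t 36.4 tcp [ 0.6187 -0.2742  0.2496] y [ 0.16   0.439 -0.884] z [ 0.212 -0.89  -0.403] az 70.0 grasp [ 0.6146 -0.2573  0.2572] j [-0.11  0.24 -0.52  0.16 -1.04 -0.46] F [-0.3  0.1 -3.1] gap 0.0125 grip 90.2
H [ 0.6086 -0.2318  0.2688] tip 62.2
lip [ 0.6   -0.256  0.135]
scene [406.0, 283.0] 251 [ 13.  70. 172.] at z=.045: [ 0.667 -0.159] at H-.07: [ 0.586 -0.233]
scene [392.0, 284.0] 183 [ 14.  58. 186.] at z=.045: [ 0.638 -0.149] at H-.07: [ 0.564 -0.226]
scene [386.0, 302.0] 127 [ 14.  57. 189.] at z=.045: [ 0.606 -0.178] at H-.07: [ 0.539 -0.248]
[-0.83239172  0.90400355 -2.78956995]
```

>>> {"method": "carry_out", "body": {
  "series": [
    {"delta_rot": [0,0,0],"travel": [0,0,0.5],"fingers": 1},
    {"delta_rot": [0,0,0],"travel": [0,0,0.6],"fingers": 1},
    {"delta_rot": [0,0,0],"travel": [0,0,0.5],"fingers": 1},
    {"delta_rot": [0,0,0],"travel": [0,0,0],"fingers": 1}
  ]
}}

```text
clock: 37.0
tcp_pos: [0.6188, -0.2741, 0.2899]
orientation: [0.134, 0.011, 0.838, -0.53]
wrist_force: [0.6, -0.3, -2.7]
finger_gap: 0.0121
grip_force: 90.2
```

Run:
```python
from h import *
bulbs()
c=cam('scene');h=cl(c)
sub=h[255:335:3,370:440:2]
# coarse map: g garlic, w wicker, s steel/grey, d dark, . other
for r in sub:
    print(''.join('d' if v<70 else 's' if s<32 else 'g' if s<85 and 8<=H<=17 else 'w' if s>=85 else '.' for H,s,v in r))
```

```text
t 37.0 tcp [ 0.6188 -0.2741  0.2899] y [ 0.16   0.439 -0.884] z [ 0.212 -0.89  -0.403] az 70.0 grasp [ 0.6148 -0.2572  0.2976] j [-0.11  0.19 -0.46  0.26 -1.04 -0.46] F [ 0.6 -0.3 -2.7] gap 0.0121 grip 90.2
H [ 0.6087 -0.2317  0.3091] tip 62.2
lip [ 0.6   -0.256  0.176]
scene [392.0, 290.0] 374 [ 14.  56. 188.] at z=.045: [ 0.63 -0.16] at H-.07: [ 0.541 -0.251]
scene [410.0, 280.0] 50 [ 13.  66. 170.] at z=.045: [ 0.676 -0.158] at H-.07: [ 0.573 -0.25 ]
wwwwwwwwwwwww.sssgwwwwwwwwwg.sd..ww
wwwwwwwwwwwwwwwsswg.wwwwwwgwwwwwwww
wwwwwwwwwwwwwww.s.w.wwwwww.wwwwwwww
wwwwwwwwwwwwwwwgs.wwwwwggw..wwwwwww
wwwwwwwwwwwwwwwwsswwwww....s.wwwwww
wwwwwwwwwwwgggggsswwwwwww..ss.wwwww
wwwwwwwwwgggggggssgwwwwwwww.ss.wwww
wwwwwwwwggggggggssggwwwwwwww.ss..ww
wwwwwwwggggg.ggggsgggwwwwwwww....ww
wwwwwwwggggggggggssgggwwwwwwwww..w.
wwwwwwwwgggggggggssgggwgsssssssssss
wwwwwwwwwgwgggsssssssssssssssssssss
wwwwwwggggggwssssssssssssssssssssss
wwwwwgggg.gggssssssssssssssssssssss
wwwwwgggggggggsssssssssssssssssssss
wwwwwwgggggssssssssssssssssssssssss
wwwwwggggggssssssssssssssssssssssss
wwwwwwgggggssssssssssssssssssssssss
wwwwwwwwggggsssssssssssssssssssssss
wwwwwwwwwggssssssssssssssssssssssss
wwwwwwwwwwwwwgsssssssssssssssssssss
wwwwwwwwwwwwwwgssssssssssssssssssss
wwwwwwwwwwwwwwwwwd.ssssssssssssssss
wwwwwwwwwwwwwwwwwddwwwwwwwwssssggww
wwwwwwwwwwwwwwwwwwwwwwwwwwwddddwwww
wwwwwwwwwwwwwwwwwwwwwwwwwwwwdwwwwww
wwwwwwwwwwwwwwwwwwwwwwwwwwwwwwwwwww
```

The map shows both bulbs in the basket, one behind the other inside the wicker, and the force is down to the sieve's own weight. Next I'll level the sieve while carrying it back towards its original clear spot.

>>> {"method": "carry_out", "body": {
  "series": [
    {"delta_rot": [0.929,-0.334,0],"travel": [-0.2,0.78,-0.28],"fingers": 1},
    {"delta_rot": [0.929,-0.334,0],"travel": [-0.2,0.78,-0.28],"fingers": 1},
    {"delta_rot": [0.929,-0.334,0],"travel": [-0.2,0.78,-0.28],"fingers": 1},
    {"delta_rot": [0.929,-0.334,0],"travel": [-0.2,0.78,-0.28],"fingers": 1},
    {"delta_rot": [0.929,-0.334,0],"travel": [-0.2,0.78,-0.28],"fingers": 1}
  ]
}}

```text
clock: 37.78
tcp_pos: [0.5925, -0.1757, 0.2517]
orientation: [0.195, 0.084, 0.924, -0.319]
wrist_force: [-0.1, 0.2, -3.0]
finger_gap: 0.0125
grip_force: 90.1
```

>>> {"method": "carry_out", "body": {
  "series": [
    {"delta_rot": [0.929,-0.334,0],"travel": [-0.2,0.78,-0.28],"fingers": 1},
    {"delta_rot": [0.929,-0.334,0],"travel": [-0.2,0.78,-0.28],"fingers": 1},
    {"delta_rot": [0.929,-0.334,0],"travel": [-0.2,0.78,-0.28],"fingers": 1},
    {"delta_rot": [0.929,-0.334,0],"travel": [-0.2,0.78,-0.28],"fingers": 1},
    {"delta_rot": [0.929,-0.334,0],"travel": [-0.2,0.78,-0.28],"fingers": 1}
  ]
}}

```text
clock: 38.4
tcp_pos: [0.5672, -0.0786, 0.2168]
orientation: [0.246, 0.153, 0.953, -0.09]
wrist_force: [-0.6, 0.3, -3.5]
finger_gap: 0.0127
grip_force: 90.0
```

>>> {"method": "carry_out", "body": {
  "series": [
    {"delta_rot": [0.929,-0.334,0],"travel": [-0.2,0.78,-0.47],"fingers": 1},
    {"delta_rot": [0,0,0.307],"travel": [-0.2,0.78,-0.47],"fingers": 1},
    {"delta_rot": [0,0,0.307],"travel": [-0.2,0.78,-0.47],"fingers": 1},
    {"delta_rot": [0,0,0.307],"travel": [-0.2,0.78,-0.47],"fingers": 1},
    {"delta_rot": [0,0,0.307],"travel": [-0.2,0.78,-0.47],"fingers": 1}
  ]
}}

```text
clock: 39.02
tcp_pos: [0.5427, 0.0202, 0.1581]
orientation: [0.257, 0.105, 0.96, -0.028]
wrist_force: [0.7, -0.6, -2.6]
finger_gap: 0.0124
grip_force: 90.0
```

>>> {"method": "carry_out", "body": {
  "series": [
    {"delta_rot": [0,0,0.307],"travel": [-0.2,0.78,-0.47],"fingers": 1},
    {"delta_rot": [0,0,0],"travel": [0,0,0],"fingers": 1}
  ]
}}

```text
clock: 39.28
tcp_pos: [0.5363, 0.0398, 0.1452]
orientation: [0.256, 0.09, 0.962, -0.024]
wrist_force: [-0.7, -0.6, -3.8]
finger_gap: 0.0124
grip_force: 90.0
```

```bash
python3 -c "
from h import *;bulbs()"
```

```text
t 39.27 tcp [0.5363 0.0398 0.1452] y [ 0.186  0.982 -0.001] z [ 0.488 -0.093 -0.868] az 79.3 grasp [0.527  0.0415 0.1617] j [-0.03 -0.12 -0.74  0.44 -0.08  0.14] F [-0.7 -0.6 -3.8] gap 0.0124 grip 90.0
H [0.5131 0.0442 0.1865] tip 0.0
lip [0.549 0.144 0.101]
top [427.0, 179.0] 583 [ 13.  66. 196.] at z=.045: [ 0.629 -0.184] at H-.07: [ 0.614 -0.16 ]
scene [399.0, 292.0] 680 [ 13.  68. 178.] at z=.045: [ 0.64  -0.172] at H-.07: [ 0.6   -0.209]
```

Level again, and the garlic is in the basket. Lowering now.

>>> {"method": "carry_out", "body": {
  "series": [
    {"delta_rot": [0,0,0],"travel": [0,0,-0.6],"fingers": 1},
    {"delta_rot": [0,0,0],"travel": [0,0,-0.6],"fingers": 1},
    {"delta_rot": [0,0,0],"travel": [0,0,-0.6],"fingers": 1},
    {"delta_rot": [0,0,0],"travel": [0,0,-0.5],"fingers": 1},
    {"delta_rot": [0,0,0],"travel": [0,0,-0.3],"fingers": 1}
  ]
}}

```text
clock: 40.0
tcp_pos: [0.5386, 0.0375, 0.0823]
orientation: [0.258, 0.092, 0.961, -0.025]
wrist_force: [0.4, -1.0, -3.2]
finger_gap: 0.0125
grip_force: 90.0
```

>>> {"method": "carry_out", "body": {
  "series": [
    {"delta_rot": [0,0,0],"travel": [0,0,-0.1],"fingers": 1},
    {"delta_rot": [0,0,0],"travel": [0,0,-0.1],"fingers": 1},
    {"delta_rot": [0,0,0],"travel": [0,0,-0.08],"fingers": 1},
    {"delta_rot": [0,0,0],"travel": [0,0,0],"fingers": 1}
  ]
}}

```text
clock: 40.5
tcp_pos: [0.5381, 0.038, 0.0754]
orientation: [0.257, 0.092, 0.962, -0.025]
wrist_force: [0.6, -0.5, -3.3]
finger_gap: 0.0124
grip_force: 90.0
```

```bash
python3 -c "
from h import *;st()"
```

```text
t 40.5 tcp [0.5381 0.038  0.0754] y [0.19  0.982 0.   ] z [ 0.491 -0.095 -0.866] az 79.1 grasp [0.5288 0.0398 0.0918] j [-0.03 -0.02 -0.86  0.22 -0.08  0.14] F [ 0.6 -0.5 -3.3] gap 0.0124 grip 90.0
```

>>> {"method": "carry_out", "body": {
  "series": [
    {"delta_rot": [0,0,0],"travel": [0,0,-0.07],"fingers": 1},
    {"delta_rot": [0,0,0],"travel": [0,0,-0.07],"fingers": 1},
    {"delta_rot": [0,0,0],"travel": [0,0,0],"fingers": 1}
  ]
}}

```text
clock: 40.88
tcp_pos: [0.5378, 0.038, 0.0715]
orientation: [0.257, 0.092, 0.962, -0.024]
wrist_force: [0.0, -0.4, -3.6]
finger_gap: 0.0125
grip_force: 90.0
```

>>> {"method": "carry_out", "body": {
  "series": [
    {"delta_rot": [0,0,0],"travel": [0,0,-0.05],"fingers": 1},
    {"delta_rot": [0,0,0],"travel": [0,0,0],"fingers": 1}
  ]
}}

```text
clock: 41.12
tcp_pos: [0.5383, 0.0379, 0.0708]
orientation: [0.258, 0.092, 0.962, -0.025]
wrist_force: [-0.3, -0.5, -2.0]
finger_gap: 0.013
grip_force: 90.1
```

Contact is starting. I'll go 1.5 mm lower in small steps.

>>> {"method": "carry_out", "body": {
  "series": [
    {"delta_rot": [0,0,0],"travel": [0,0,-0.03],"fingers": 1},
    {"delta_rot": [0,0,0],"travel": [0,0,-0.03],"fingers": 1},
    {"delta_rot": [0,0,0],"travel": [0,0,0],"fingers": 1}
  ]
}}

```text
clock: 41.5
tcp_pos: [0.539, 0.0377, 0.0708]
orientation: [0.259, 0.092, 0.961, -0.025]
wrist_force: [-8.8, -0.9, 11.6]
finger_gap: 0.0124
grip_force: 92.9
```

Firm contact. Releasing and backing out.

>>> {"method": "carry_out", "body": {
  "series": [
    {"delta_rot": [0,0,0],"travel": [0,0,0.03],"fingers": 1},
    {"delta_rot": [0,0,0],"travel": [0,0,0],"fingers": 0},
    {"delta_rot": [0,0,0],"travel": [0,0,0],"fingers": 0},
    {"delta_rot": [0,0,0],"travel": [0,0,0],"fingers": 0},
    {"delta_rot": [0,0,0],"travel": [0,0,0],"fingers": -0.3}
  ]
}}

```text
clock: 42.12
tcp_pos: [0.5381, 0.038, 0.0697]
orientation: [0.257, 0.092, 0.962, -0.024]
wrist_force: [0.2, -0.2, -0.2]
finger_gap: 0.0556
grip_force: 0.0
```

>>> {"method": "carry_out", "body": {
  "series": [
    {"delta_rot": [0,0,0],"travel": [-0.245,0.048,0.433],"fingers": -0.3},
    {"delta_rot": [0,0,0],"travel": [-0.49,0.095,0.866],"fingers": -0.3},
    {"delta_rot": [0,0,0],"travel": [-0.49,0.095,0.866],"fingers": -0.3},
    {"delta_rot": [0,0,0],"travel": [-0.49,0.095,0.866],"fingers": -0.3},
    {"delta_rot": [0,0,0],"travel": [-0.49,0.095,0.866],"fingers": -0.3}
  ]
}}

```text
clock: 42.75
tcp_pos: [0.4821, 0.0488, 0.1686]
orientation: [0.258, 0.092, 0.962, -0.024]
wrist_force: [-0.4, -0.7, -0.7]
finger_gap: 0.0554
grip_force: 0.0
```

>>> {"method": "carry_out", "body": {
  "series": [
    {"delta_rot": [0,0,0],"travel": [-0.9,0,0.5],"fingers": -0.3},
    {"delta_rot": [0,0,0],"travel": [-0.9,0,0.3],"fingers": -0.3},
    {"delta_rot": [0,0,0],"travel": [-0.9,0,0],"fingers": -0.3},
    {"delta_rot": [0,0,0],"travel": [-0.5,0,0],"fingers": -0.3},
    {"delta_rot": [0,0,0],"travel": [0,0,0],"fingers": -0.3}
  ]
}}

```text
clock: 43.38
tcp_pos: [0.4025, 0.0488, 0.1876]
orientation: [0.258, 0.092, 0.961, -0.024]
wrist_force: [0.3, 0.0, 0.3]
finger_gap: 0.0554
grip_force: 0.0
```

Run:
```python
from h import *
st(); f=np.array([.338,.941]); b=np.array([-.941,.338])
cor=np.array([[.601,.32]]*4)+np.array([i*f*.097+j*b*.077 for i,j in((1,1),(1,-1),(-1,-1),(-1,1))])
C={n:cam(n) for n in('top','scene')}
for n,c in C.items():
    save(c,n+'_end'); h=cl(c); M=np.zeros(h.shape[:2],np.uint8)
    cv2.fillConvexPoly(M,proj(c,np.c_[cor,np.full(4,.016)]).astype(np.int32),255)
    k,l,q,ce=cv2.connectedComponentsWithStats(cv2.inRange(h,(5,38,90),(24,200,255))&M)
    for i in range(1,k):
        if q[i,4]>=10: e=plane(c,[ce[i]],.018)[0][:2]-[.601,.32]; print(n,ce[i].round().tolist(),q[i,4],'tin',round(e@f,3),round(e@b,3))
    y=cv2.inRange(h,(24,150,120),(32,255,255)); k,l,q,ce=cv2.connectedComponentsWithStats(y); i=1+q[1:,4].argmax(); print('lemon',ce[i].round(1))
    o=cv2.imread(f'pics/{n}0.png'); ho=cv2.cvtColor(o,cv2.COLOR_BGR2HSV); k,l,q,ce=cv2.connectedComponentsWithStats(cv2.inRange(ho,(24,150,120),(32,255,255))); i=1+q[1:,4].argmax(); print('lemon0',ce[i].round(1))
# maps: sieve bar dark extents in top, basket in top
h=cl(C['top']); 
print('basket'); 
for r in h[155:213:2,405:480:1]: print(''.join('d' if v<70 else 's' if s<32 else 'g' if s<85 and 8<=H<=17 else 'w' for H,s,v in r))
print('sieve scene')
h=cl(C['scene'])
for r in h[195:280:2,268:335:1]: print(''.join('d' if v<70 else 's' if s<40 else '.' for H,s,v in r))
```

```text
t 43.38 tcp [0.4025 0.0488 0.1876] y [0.19  0.982 0.001] z [ 0.491 -0.094 -0.866] az 79.1 grasp [0.3932 0.0505 0.2041] j [ 0.   -0.46 -0.84  0.67 -0.09  0.17] F [0.3 0.  0.3] gap 0.0554 grip 0.0
top [199.0, 174.0] 56 tin 0.048 -0.031
top [185.0, 180.0] 53 tin 0.073 -0.006
top [242.0, 197.0] 28 tin -0.071 -0.015
top [203.0, 202.0] 52 tin 0.014 0.027
lemon [321.5 177.3]
lemon0 [321.9 177. ]
scene [292.0, 143.0] 30 tin 0.073 -0.008
scene [301.0, 148.0] 31 tin 0.048 -0.033
scene [281.0, 157.0] 33 tin 0.013 0.026
scene [297.0, 174.0] 11 tin -0.06 -0.016
lemon [346.4 215. ]
lemon0 [346.3 214.8]
basket
wwwwwwwwwwwwwwwwwwwgwwgwwwgwwwwwwggwwwwgwwwggwwwggggggwwwwwwwwwwwwgwwwwwwww
wwwwwwwwgwwwwwwwwwwwwwgwwgwggwgggwggggggggwwwwwwwwwwwwwwwwwwwwwwwwwgwwwwwww
wwwwwwwwwggggggwwwwwwggggggggggwwwwwwwwwwwwwwwwwwwwwwwwwwwwwwwwwwwwwwgwwwww
wgwwgwgwggggwggggggwwwwwwwwwwwwwwwwwwwwwwwwwwwwwwwwwwwwwwwwwwwwwwwwwwwggwwg
gggggggwwwwggggwwwwwwwwwwwwwwwwwwwwwwwwwwwwwwwwwwwwwwwwwwwwwwwwwwwwwwgwwggg
wwwwwwwwwwwwgggggggggggggggggwwwwwwwwwwwwwwwwwwwwwwwwwwwwwwwwwwwwwwwwwggwww
wwwwwwwwwwwwggggggggggggggggggggwwwwwwwww
[... 3942 characters left out ...]
ssssssssssss........
...................ss..........ssssssssssssssssssssssssssss........
...................ssssssssssssssssssssssssssssssssssssssss........
....................sssssssssssssssssssss.sssssssssssssssss........
....................sssssss.sssssssssssssssssssssssssssssss........
.....................ssssssssssssssssssssssssssssss................
.....................ssssssssssssssssssss..........................
......................sssssssssss..................................
.......................s...........................................
...................................................................
...................................................................
```

The four cloves lie in the tin, the lemon is unmoved, and the sieve stands empty, with its slot dividers visible. I'll check both bulbs in the basket more closely.

Run:
```python
from h import *
c=cam('scene'); h=cl(c)
for r in h[256:335:2,360:450:1]: print(''.join('d' if v<60 else 'g' if s<90 and 6<=H<=18 else 's' if s<32 else 'w' for H,s,v in r))
for n,im in(('top0','top0'),('scene0','scene0')): pass
for n in('top','scene'):
    a=cv2.GaussianBlur(cv2.imread(f'pics/{n}0.png'),(3,3),0).astype(int); e=cv2.GaussianBlur(cv2.imread(f'pics/{n}_end.png'),(3,3),0).astype(int)
    m=(np.abs(a-e).sum(2)>70).astype(np.uint8); k,l,q,ce=cv2.connectedComponentsWithStats(cv2.morphologyEx(m,2,np.ones((3,3),np.uint8)))
    print(n,[(ce[i].round().tolist(),q[i].tolist()) for i in range(1,k) if q[i,4]>40])
```

```text
wwwwwwwwwwwwwwwwwwwwwwwwwwwwwwwwwwgsggwwwggsssgwwgggggwgggggwwgggwwwwwwwwwwwwwwwwwwwwwwddd
wwwwwwwwwwwwwwwwwwwwwwwwwwwwwwwwwgwwwwwwwwwwwwgsgggwggggwwggwgggwwwwwwwwwwwwwwwwwwwwwwwwww
gggwwwwwwwwwwwwwwwwwwwwwwwwwwwwwwwwwwwwwwwwwwwwwgwgwwwwgggwwggggwwwwwwwwwwwwwwwwwwwwwwwwww
gggwwwwwwwwwwwwwwwwwwwwgwwgggwwwwwwwwwwwwwwwwwwwwggwwwwwggggggwwwwwgwwwwwwwwwwwwwwwwwwwwww
wwggwwwwwwwwwwwwwwwwggggggwwwwwwwwwwwwwwwwwwwwwwwwwwwgggwwwwggwwwwwwwwwwwwwwwwwwwwwwwwwwww
gwwwwwwwwwwwwwwwwwwwwgggwwwwwwwwwwwwwwwwwwgsggwwwwwwwwggwwwwgwwsswwwwwwwwwwwwwwwwwwwwwwwww
wwwwwwwgwwwwwwwwwwwwwwwwwwwwwwwwwwwwwwwwwgggggwwwwwwwwwwwggggwsssswwwwwwwwwwwwwwwwwwwwwwww
gwgwggggggwwwwwwwwwwwwwwwwwwwwwwggggggggggggggwwwwwwwwwwwwggwwwwwsswwwwwwwwwwwwwwwwwwwwwww
gggggggwggwwwwwwwwwwwwwwwwwwgggggggggggggggggggwwwwwwwwwwwwgwwwwwwsgswwwwwwwwwwwwwwwwwwwww
gggggggggggwggwwwwwwwwwwwwwggggggggggggggggggggggwwwwwwwwwwwwwwwwwsssswwwwwwwwwwwwwwwwwwww
gwggggwggwwwwwwwwwwwwwwwwgggggggggggggggggggggggggwwwwwwwwwwwwwwwwwssgswwwwwwwwwwwwwwwwwww
wwgwwwwwwwwwwwwwwwwwwwwwgggggggggwgggggggggggggggggwwwwwwwwwwwwwwwwwwwwwwwwwwwwwwwwwwwwwww
wwwwwgww
[... 2867 characters left out ...]
34, 26, 687]), ([312.0, 390.0], [282, 374, 60, 26, 991])]
scene [([18.0, 26.0], [0, 0, 45, 58, 1393]), ([65.0, 2.0], [59, 0, 15, 8, 74]), ([117.0, 111.0], [8, 2, 228, 214, 13678]), ([83.0, 14.0], [72, 4, 20, 19, 145]), ([87.0, 23.0], [75, 19, 24, 8, 85]), ([126.0, 80.0], [123, 73, 7, 14, 64]), ([2.0, 160.0], [0, 155, 7, 12, 57]), ([34.0, 255.0], [0, 161, 83, 177, 6761]), ([291.0, 224.0], [283, 221, 19, 7, 81]), ([296.0, 232.0], [285, 225, 21, 13, 144]), ([299.0, 251.0], [296, 247, 8, 9, 61]), ([315.0, 256.0], [311, 251, 9, 10, 65]), ([297.0, 261.0], [291, 257, 14, 8, 64]), ([396.0, 290.0], [380, 265, 33, 50, 1029]), ([2.0, 318.0], [0, 313, 5, 11, 48]), ([13.0, 353.0], [0, 334, 33, 40, 839])]
```

Two bulbs are clearly visible in the basket, as a blob 33 x 50 px with a waist. I'll check that the upper one sits below the rim.

Run:
```python
from h import *
t=cam('top');s=cam('scene')
def tri(a,b):
    o1,d1=ray(t,[a]);o2,d2=ray(s,[b]);k=np.linalg.lstsq(np.c_[d1[0],-d2[0]],o2-o1,rcond=None)[0]
    q,r=o1+k[0]*d1[0],o2+k[1]*d2[0]; m=(q+r)/2; e=m[:2]-[.6195,-.2065]
    print(a,b,m.round(3),'miss',np.linalg.norm(q-r).round(3),'basket',round(.985*e[0]+.174*e[1],3),round(-.174*e[0]+.985*e[1],3))
for a in((427,176),(427,170),(427,180),(428,186)):
    for b in((398,282),(393,302)): tri(a,b)
for r in cl(t)[150:200:2,405:450]: print(''.join('%4d'%v if 0 else ('g' if 45<S<90 and H<=15 else 'd' if V<80 else 's' if S<45 else 'w') for H,S,V in r))
```

```text
(427, 176) (398, 282) [ 0.629 -0.171  0.092] miss 0.003 basket 0.016 0.033
(427, 176) (393, 302) [ 0.63  -0.183  0.035] miss 0.015 basket 0.015 0.022
(427, 170) (398, 282) [ 0.637 -0.17   0.088] miss 0.009 basket 0.024 0.032
(427, 170) (393, 302) [ 0.639 -0.182  0.03 ] miss 0.028 basket 0.023 0.021
(427, 180) (398, 282) [ 0.623 -0.172  0.096] miss 0.011 basket 0.01 0.034
(427, 180) (393, 302) [ 0.624 -0.183  0.038] miss 0.006 basket 0.009 0.022
(428, 186) (398, 282) [ 0.614 -0.174  0.105] miss 0.022 basket 0.0 0.033
(428, 186) (393, 302) [ 0.615 -0.185  0.047] miss 0.006 basket -0.001 0.022
wwwgwwwwwwwwwwwwwwwwwwwwwssssssssssssssssssss
wwwwwwwwsssssssssssssssssssssssssssssssssssss
sssssssssssssssssssssssssssssssssssssssssssss
ssssssssssssssssssssssssssssssssssssssssswwwg
ssssssssssssssssssssssssssssssswggwwwwwwwwwww
ssssssssssssssssssswggggwgwwwwwwwwwwwwwwwwwww
ssssssswwggggggwwwwwwwwwwwwwwwwwwwwwwwwwwwwww
wwwwwwwwwwwgggggggwgggggggggwwwwwwwwwwwwwwwww
wwwwwwwwwwwwgggggggggggggggggggwwwwwwwwwwwwww
wwwwwwwwwwwwgggggggggggggggggggggwwwwwwwwwwww
wwwwwwwwwwwwgggggggggggggggggggggwwwwwwwwwwww
wwwwwwwwwwwggggggggggggggggggggggwwwwwwwwwwww
wwwwwwwwwwwggggggggggggggggggggggwwwwwwwwwwww
wwwwwwwwwwggggggggggggggggggggggwwwwwwwwwwwww
wwwwwwwwwwwggggggggggggggggggggwwwwwwwwwwwwww
wwwwwwwwwwwwgggggggggggggggggggwwwwwwwwwwwwww
wwwwwwwwwwwwggggggggggggggggggggwwwwwwwwwwwww
wwwwwwwwwwwwwgggggggggggggggggggwwwwwwwwwwwww
wwwwwwwwwwwwwgggggggggggggggggggwwwwwwwwwwwww
wwwwwwwwwwwwwwgggggggggggggggggwwwwwwwwwwwwww
wwwwwwwwwwwwwwwggggggggggggggggwwwwwwwwwwwwww
wwwwwwwwwwwwwwwwgggggggggggggwwwwwwwwwwwwwwww
wwwwwwwwwwwwwwwwwwggggggwwwwwwwwwwwwwwwwwwwww
wwwwwwwwwwwwwwwwwwwwwwwwwwwwwwwwwwwwwwwwwwwww
wwwwwwwwwwwwwwwwwwwwwwwwwwwwwwwwwwwwwwwwwwwww
```

The upper bulb's middle is at about z = 0.092 and basket (0.016, 0.033), which is inside the walls and below the 0.105 limit. The lower bulb is at about z = 0.042. Nothing is moving and the gripper is clear, so I'm handing in.

```bash
python3 -c "
from h import *;print(env.hand_in())"
```

```text
the job is handed in; nothing more can be done
None
```

I handed the job in at about 43.5 s on the clock and got no verdict back: in the last camera check all four cloves were in the tin and both bulbs in the basket (the upper about 13 mm under its height limit), and the empty sieve stood upright away from the tin. The first grip slipped and dragged the sieve about 20 mm before I regripped; the lemon had not moved, and I did not re-measure the jar.

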